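# Load the bench UV decontamination unit and start its cycle

### The job

The UV unit is running empty: click its knob back to standby (blue mark), then lift off the orange lid and set it on the grey mat. Tip the brass collars on the scoop tray straight into the chamber and stand the empty tray flat on the bench again, and put every green clamp block lying on the bench into the chamber too. Then seat the lid squarely back on the chamber and click the knob over to run (green mark), never letting the lamp run while the lid is off, and leave the other things on the bench alone.

Things in the scene. Friction and masses are not known exactly. Their poses are not given: they have to be found in the camera images.
- mode_knob (a joint): Black pointer knob on the UV unit: 0 = standby (pointer at blue mark), 1.2 rad = run (green mark); starts at run. Grows clockwise seen from above, with stops at 0 and 1.2. A spring detent holds it against the nearer stop: it resists with about 0.15 N m at first, ever less towards 0.6 rad, where it snaps over; left short of that it springs back.
- mode_knob_grip (a point): Where to grip the knob: on its upright axis, 81 mm above the bench, 10 mm below its top. Its grip is a bar 46 mm long, 14 mm thick, 34 mm tall (underside 58 mm above the bench) on a round skirt 48 mm across. Axes turn with the knob: bar along x, thickness along y, pointer end at -x, z up. Stands 170 mm from the chamber's centre.
- chamber_rim (a point): Centre of the round aluminium chamber's mouth, 125 mm above the bench. Inside radius 83 mm, wall 5 mm, inner floor 71 mm below this point. It is part of the fixed UV unit, whose white chassis is 180 (x) by 320 (y) by 50 mm tall with its middle at y = -65 mm from here, front to -x; axes are the unit's. The knob is at y = -170 mm.
- lid: Round orange lid, about 0.22 kg, loose: a plug of radius 76 mm, 10 mm high, that drops into the chamber, above it a flange of radius 92, 8 mm thick, that rests on the rim, and a black knob in the middle. Origin at the centre of the plug's underside, z up: 115 mm above the bench when seated; on the mat it rests on the plug.
- lid_knob (a point): Centre of the lid's round knob, 43 mm above the lid's origin: a black cylinder 30 mm across and 26 mm tall (30 to 56 mm above the lid's origin) on a thinner neck 16 mm across.
- mat: Flat round grey mat, radius 100 mm, 3 mm thick, fixed to the bench; origin at the centre of its underside. The place for the lid while it is off.
- tray: Steel scoop tray, about 0.18 kg, loose: floor 120 (x) by 100 (y) by 4 mm, walls up to 26 mm along both sides and the +x end; the -x end is open, for pouring; blue handle at the +x end. Origin at the centre of its underside. Collars on it (friction 0.5 to 0.66) stay put up to 0.4 rad of tilt and slide freely from about 0.65 rad.
- tray_lip (a point): Middle of the tray's open pouring edge, 60 mm along -x from the tray's origin and 4 mm above its underside; same axes as the tray.
- tray_grip (a point): Middle of the tray's blue handle, 96 mm along +x from the tray's origin, 27 mm above its underside. The handle is a bar 66 mm long (along the tray's x), 18 mm thick (y) and 24 mm tall (15 to 39 mm above the bench).
- collar1: Brass collar, a flat round disc 26 mm across and 15 mm high, 30 g, loose on the tray (three to five are there; None = absent). Origin at the centre of its underside, z along its axis.
- collar2: Brass collar, a flat round disc 26 mm across and 15 mm high, 30 g, loose on the tray (three to five are there; None = absent). Origin at the centre of its underside, z along its axis.
- collar3: Brass collar, a flat round disc 26 mm across and 15 mm high, 30 g, loose on the tray (three to five are there; None = absent). Origin at the centre of its underside, z along its axis.
- collar4: Brass collar, a flat round disc 26 mm across and 15 mm high, 30 g, loose on the tray (three to five are there; None = absent). Origin at the centre of its underside, z along its axis.
- collar5: Brass collar, a flat round disc 26 mm across and 15 mm high, 30 g, loose on the tray (three to five are there; None = absent). Origin at the centre of its underside, z along its axis.
- clamp1: Green clamp block lying on the bench in front of the unit, 34 (x) by 20 (y) by 20 mm tall, 35 g, loose (one to three are there; None = absent). Origin at the centre of its underside, x along its length.
- clamp2: Green clamp block lying on the bench in front of the unit, 34 (x) by 20 (y) by 20 mm tall, 35 g, loose (one to three are there; None = absent). Origin at the centre of its underside, x along its length.
- clamp3: Green clamp block lying on the bench in front of the unit, 34 (x) by 20 (y) by 20 mm tall, 35 g, loose (one to three are there; None = absent). Origin at the centre of its underside, x along its length.
- dishes: Bystander to be left alone: stack of clear dishes, a disc 88 mm across, 32 mm high. Origin at its underside.
- mouse: Bystander to be left alone: grey computer mouse, 100 by 58 by 30 mm. Origin at its underside.
- tipbox: Bystander to be left alone: square yellow box of tips 48 by 48 by 36 mm. Origin at its underside.
- vial: Bystander to be left alone: amber jar 44 mm across, 70 mm tall. Origin at its underside.
- joystick: Bystander to be left alone: white joystick box 85 by 85 mm, 88 mm tall. Origin at its underside.
- beaker: Bystander to be left alone: small glass beaker 66 mm across, 85 mm tall. Origin at its underside.
Things that resemble listed ones, but are neither listed nor needed, are in the scene too. There is more than one size of the tray; the job needs the larger.

How it is judged (in metres and radians):
On the way, in this order (a step that is already met when the one before it is completed fails the run):
1. the knob is clicked back to standby, with the lid still on (value of joint mode_knob below 0.15 rad and horizontal distance between lid and chamber_rim below 0.03 m), for 0.2 s.
2. the lid lies flat on the grey mat, let go (horizontal distance between lid and mat below 0.05 m and height (world z) of lid below 0.012 m and angle between lid's own z axis and vertical below 0.08 rad and linear speed of lid below 0.03 m/s and contact force between lid and the fingers below 0.1 N), for 0.2 s.
3. the tray is tipped with its open edge over the chamber (angle between tray's own z axis and vertical above 0.35 rad and horizontal distance between tray_lip and chamber_rim below 0.088 m and height (world z) of tray_lip above 0.06 m), for 0.1 s.
4. all collars and clamp blocks lie in the chamber, and the tray stands flat on the bench, let go (horizontal distance between each of collar1, collar2, collar3, collar4, collar5, clamp1, clamp2, clamp3 and chamber_rim below 0.088 m and height (world z) of collar1 between 0.045 and 0.115 m and height (world z) of collar2 between 0.045 and 0.115 m and height (world z) of collar3 between 0.045 and 0.115 m and height (world z) of collar4 between 0.045 and 0.115 m and height (world z) of collar5 between 0.045 and 0.115 m and height (world z) of clamp1 between 0.045 and 0.115 m and height (world z) of clamp2 between 0.045 and 0.115 m and height (world z) of clamp3 between 0.045 and 0.115 m and height (world z) of tray between -0.004 and 0.008 m and angle between tray's own z axis and vertical below 0.08 rad and linear speed of tray below 0.02 m/s and contact force between tray and the fingers below 0.1 N), for 0.2 s.
5. the lid is seated on the chamber, let go, while the knob is still at standby (horizontal distance between lid and chamber_rim below 0.012 m and height (world z) of lid between 0.11 and 0.1195 m and angle between lid's own z axis and vertical below 0.06 rad and linear speed of lid below 0.02 m/s and contact force between lid and the fingers below 0.1 N and value of joint mode_knob below 0.3 rad), for 0.2 s.
6. the knob is clicked over to run (value of joint mode_knob above 1.05 rad), for 0.2 s.
At the end, for the whole second after the job is handed in: Every collar and clamp block that is there lies inside the chamber; the lid is seated on it (centred within 12 mm, level, its plug inside the rim) and at rest; the knob rests in its run notch (above 1.05 rad); the tray stands flat on the bench, let go (all of step 4 and horizontal distance between lid and chamber_rim below 0.012 m and height (world z) of lid between 0.11 and 0.1195 m and angle between lid's own z axis and vertical below 0.06 rad and linear speed of lid below 0.02 m/s and contact force between lid and the fingers below 0.1 N and value of joint mode_knob above 1.05 rad); the robot touches nothing.
It fails at once if the lamp is switched to run while the lid is off the chamber (value of joint mode_knob above 0.6 rad and distance between lid and chamber_rim above 0.06 m).
It fails at once if a bystander is pushed more than 4 cm from its place or knocked over (distance of any of dishes, mouse, tipbox, vial, joystick, beaker from where it was at the start of the episode above 0.04 m or angle between any of dishes, mouse, tipbox, vial, joystick, beaker's own z axis and vertical above 0.6 rad).
Of collar1, collar2, collar3, collar4, collar5 only 3 to 5 are there at a start; the rules pass over those that are not, and their reading is None.
Of clamp1, clamp2, clamp3 only 1 to 3 are there at a start; the rules pass over those that are not, and their reading is None.
At some moment in a run one of clamp1, clamp2, clamp3 may be knocked a few centimetres aside while the robot is not near it.
It also fails if it takes over 210 s, if anything falls off the work surface, if the arm or the gripper's body presses on something with over 40 N, if the wrist force passes 120 N, or if a joint passes its speed limit or range.

### The arm

A 7-joint arm with a two-finger parallel gripper is mounted at the origin on the work surface. World frame = base frame: x ahead of the robot, y to its left, z up, the work surface at z = 0. Lengths are in mm, angles in rad, forces in N, time in s.
With the tool pointing down it reaches from about 350 to 775 mm from the base axis. Payload 3.1 kg.
Tool frame: the origin (TCP) lies at the very end of the fingers, on their centre line; the grasp point (between the pads) lies bot.grasp_offset behind it (bot.grasp_offset is the distance from the TCP to the grasp point, in mm); z points along the fingers, y is the line along which they close (so a half turn about z gives the same grasp; the last joint's range is limited). The gripper opens to 85 mm and grips with 20 to 120 N. Pads are 22 mm wide; open, the fingers measure 114 mm over their backs; the gripper's body (76 mm by 85 mm) begins 54 mm behind the grasp point. The pads swing forward as they close: fully open they stand 13 mm farther back than shut.
Start: joints at [1.124, 0.311, 0.014, 1.512, -0.004, 1.319, -0.027], TCP at [216.643, -505.553, 231.304] pointing down, gripper open.
Joint ranges: [-2.7, 2.7], [-0.3, 1.91], [-1.27, 1.3], [0.12, 2.57], [-1.44, 4.58], [0.2, 2.03], [-3.05, 3.05]. Speed limits (rad/s): [2.79, 2.79, 3.14, 3.14, 3.14, 3.14, 3.14].

### API

Orientations are given as a unit quaternion [w, x, y, z].
In Python, from rig import bot, snapshot, get_calibration gives the robot as it stands. The module is installed in compiled form; this text tells all that it offers.
- The arm moves only by the tool arm_command, never from a script. Its argument "commands" is a list of rows, each a list of 7 numbers: the opening, from -1 (shut) to 1 (fully open), then the shift along the world's x, y, z each as a share of 250 mm, from -1 to 1, then the turn, a rotation vector about the world's x, y, z each as a share of 360 degrees, from -1 to 1. In form: [[jaw, tx, ty, tz, wx, wy, wz], ...]. A call has exactly 8 rows; each row is the pose to reach, as a shift and turn from the pose commanded when the call began, turning the shorter way round; what a row does not reach only later rows make up. A row lasts 1/12 s, in which the tool goes at most 41.7 mm and 7.16 degrees, less where a joint would pass 70% of its speed; a pose out of reach is approached as far as the arm can. A call with a number of a shift or a turn outside -1 to 1 is refused whole. A call with a gripper value outside its range is refused whole. The fingers move at their own pace and stop on an object; the grip force is fixed at half the most. Time passes only in rows, so rows that repeat a pose let the fingers close, or fill a call up. It gives the time, the measured TCP pose, the force, the opening and the grip force at its end, in the units of the state.
- bot.observe(): the state, without advancing time (a new reading comes with each control period).
- snapshot(name): name is "scene" or "side" or "wrist"; returns the picture (400x640x3 uint8, red, green, blue); there is no depth.
- get_calibration(name): a dict with "mtx" (3x3 intrinsics, pixels), "D" ([k1, k2, p1, p2, k3] as OpenCV has them; the pictures are not rectified), "rvec" (rotation vector, rad) and "tvec" (3), from world to camera coordinates, as OpenCV has them; the wrist camera has in their place "hand_eye" (4x4, takes a point from camera to tool coordinates, whose origin is the TCP and whose axes are the flange's). Camera axes: x right, y down, z forward; pixel columns grow to the right and rows downward; lengths in mm; the calibration is good to about 2 mm. A picture is of the moment at which its call begins: read the wrist's pose just before it. get_calibration takes no time and is no camera call.
- bot.hand_in(): hands the job in; it is judged then, once.
The state is a dict: "t": time; "joint_pos": joint angles; "dq": joint speeds; "tau": joint torques, N m; "tool_pos": TCP position; "orientation": TCP orientation; "ft_force": force on the tool from outside, world axes, zero at the start; "torque": the same for the moment, N m; "width": finger opening in mm; "gripper_force": force on a finger pad.
Only numpy, scipy, OpenCV 4.12 (cv2) and the standard library are available. Lean on these libraries where they do the work, as an engineer would, in place of code of your own. Each camera call takes 0.05 s, during which the arm holds its last target. There are 200 camera calls.

## Working session

There is one attempt and no reset: what is moved stays moved. The work goes in short steps, Python scripts to look and compute and a tool call to move; the robot and the scene stay as the last step left them, time stands still between calls to the robot, and variables do not carry over. Pictures are saved under pics/ and viewed, at most 14 in all, crops included, and the job is handed in when it is done.

Besides the shell and the picture viewer there is one more tool, called after ">>>" in YAML: its name, and indented under it one key for each argument. arm_command: Moves the arm, as the interface text tells. Its arguments: {"type":"object","properties":{"commands":{"type":"array","items":{"type":"array","items":{"type":"number","minimum":-1,"maximum":1}}}},"required":["commands"]}

```bash
mkdir -p pics; cat > h.py <<'E'
import numpy as np, cv2
from rig import bot, snapshot, get_calibration
from scipy.spatial.transform import Rotation as R
def snap(n,f):
    s=bot.observe(); im=snapshot(n); cv2.imwrite('pics/'+f+'.png',im[:,:,::-1]); return im,s
def cam(n,s=None):
    c=get_calibration(n); K=np.array(c['mtx'],float);D=np.array(c['D'],float)
    if n=='wrist':
        q=s['orientation'];T=np.eye(4);T[:3,:3]=R.from_quat([q[1],q[2],q[3],q[0]]).as_matrix();T[:3,3]=s['tool_pos']
        M=T@np.array(c['hand_eye']);Rw=M[:3,:3];o=M[:3,3]
    else:
        Rc=cv2.Rodrigues(np.array(c['rvec'],float))[0];Rw=Rc.T;o=-Rc.T@np.array(c['tvec'],float).ravel()
    return K,D,Rw,o
def ray(px,n,s=None):
    K,D,Rw,o=cam(n,s);u=cv2.undistortPoints(np.array(px,float).reshape(-1,1,2),K,D).reshape(-1,2)
    return o,np.c_[u,np.ones(len(u))]@Rw.T
def onz(px,z,n,s=None):
    o,d=ray(px,n,s);return o+d*((z-o[2])/d[:,2])[:,None]
def proj(P,n,s=None):
    K,D,Rw,o=cam(n,s);return cv2.projectPoints(np.array(P,float).reshape(-1,3),cv2.Rodrigues(Rw.T)[0],-Rw.T@o,K,D)[0].reshape(-1,2)
E
python3 - <<'E'
from h import *
for n in ['scene','side','wrist']:
    im,s=snap(n,n+'0'); print(n,cam(n,s)[3],cam(n,s)[0][0])
print(s,bot.grasp_offset)
a=[cv2.imread(f'pics/{n}0.png') for n in ['scene','side']]
E
```

```text
scene [ 998.9298801  -552.84916923 1089.20366365] [411.31225658   0.         322.48135623]
side [  8.08113424 595.92140856 617.22013477] [368.13029092   0.         319.57420067]
wrist [ 293.67158995 -471.50385318  372.94092872] [282.82555917   0.         316.21341666]
{'t': 0.1, 'joint_pos': array([ 1.12428939,  0.31168609,  0.01404487,  1.51288468, -0.00443181,
        1.31917621, -0.02719843]), 'dq': array([ 0.00087654, -0.00166957,  0.0004076 , -0.00549304,  0.00026999,
        0.00012014, -0.00168701]), 'tau': array([ 1.49484007e-03, -3.80850255e+01,  1.47164552e-01, -2.31241161e+01,
        1.23570077e-02,  8.14062310e-03,  4.04262164e-05]), 'tool_pos': array([ 216.35904073, -504.96135059,  230.31247847]), 'orientation': array([-1.03176699e-03,  9.79583611e-01,  2.01034380e-01, -2.49902638e-04]), 'ft_force': array([-0.16228529,  0.18081925,  0.50303461]), 'torque': array([ 0.00258685, -0.0049865 , -0.02970041]), 'gripper_force': 0.0, 'width': 85.45635356832636} 18.700000000000003
```

View pics/scene0.png

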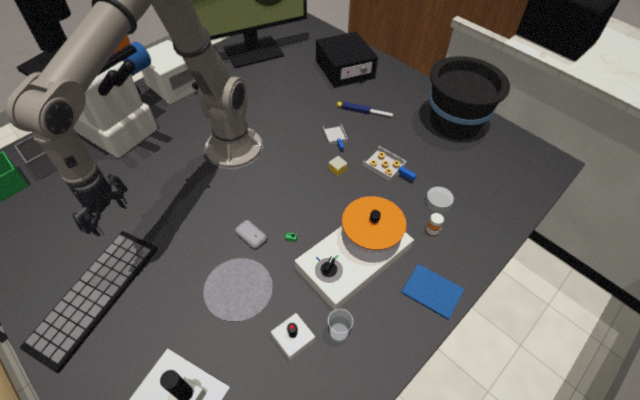

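View pics/side0.png

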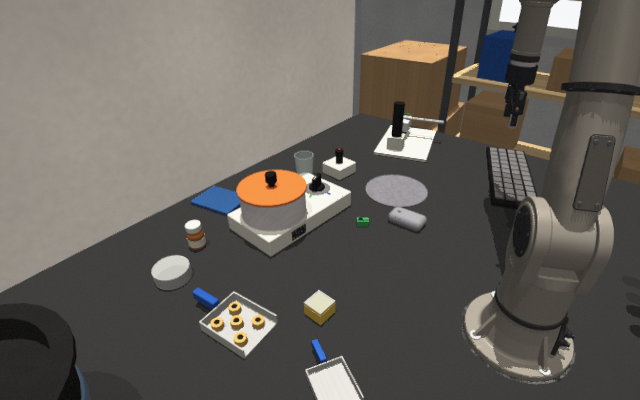

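The scene view shows the orange lid (374,222), UV knob (330,267), mat (238,289), a single green clamp (291,237), the large tray with 5 collars (385,163) and its blue handle (407,174), plus a small decoy tray (335,134). The side view agrees: lid (272,188), clamp (363,221), tray (238,323), handle (205,298).

```bash
cat > m.py <<'E'
from h import *
def mask(im,lo,hi,box=None):
    hsv=cv2.cvtColor(np.ascontiguousarray(im),cv2.COLOR_RGB2HSV);m=cv2.inRange(hsv,np.array(lo),np.array(hi))
    if box: z=np.zeros_like(m);x0,y0,x1,y1=box;z[y0:y1,x0:x1]=m[y0:y1,x0:x1];m=z
    return m
def blobs(m,amin=15):
    n,l,st,c=cv2.connectedComponentsWithStats(m)
    return [(st[i,4],c[i],l==i) for i in np.argsort(-st[:,4]) if i and st[i,4]>=amin]
def circ(P):
    A=np.c_[2*P,np.ones(len(P))];s=np.linalg.lstsq(A,(P**2).sum(1),rcond=None)[0];return s[:2],np.sqrt(s[2]+s[:2]@s[:2])
E
python3 - <<'E'
from m import *
ims={n:cv2.imread(f'pics/{n}0.png')[:,:,::-1] for n in ['scene','side']}
for n,im in ims.items():
    b=blobs(mask(im,(4,170,120),(18,255,255)),800)
    for a,c,l in b:
        cn=max(cv2.findContours(cv2.morphologyEx(l.astype(np.uint8),cv2.MORPH_CLOSE,np.ones((15,15))),0,1)[0],key=len).reshape(-1,2)
        h=cv2.convexHull(cn).reshape(-1,2)
        e=cv2.fitEllipse(cn); 
        t=np.linspace(0,2*np.pi,40);al=np.radians(e[2]);pts=np.c_[e[0][0]+e[1][0]/2*np.cos(t)*np.cos(al)-e[1][1]/2*np.sin(t)*np.sin(al),e[0][1]+e[1][0]/2*np.cos(t)*np.sin(al)+e[1][1]/2*np.sin(t)*np.cos(al)]
        print(n,'orange',a,c,circ(onz(pts,133,n)[:,:2]))
    for a,c,l in blobs(mask(im,(50,120,60),(80,255,255)),6):
        print(n,'green',a,c,onz(c,10,n)[0])
    for a,c,l in blobs(mask(im,(105,150,80),(125,255,255)),6):
        print(n,'blue',a,c,onz(c,27,n)[0], onz(c,50,n)[0])
    bx=(355,140,420,185) if n=='scene' else (195,290,285,355)
    for a,c,l in blobs(mask(im,(12,110,130),(28,255,255),bx),10): print(n,'brass',a,c,onz(c,15,n)[0])
E
python3 - <<'E'
import cv2,numpy as np
a=cv2.imread('pics/scene0.png');b=cv2.imread('pics/side0.png')
c=[a[195:310,275:425],a[120:195,320:425],b[160:250,220:370],b[260:400,180:370]]
o=np.zeros((600,800,3),np.uint8)
for i,x in enumerate(c):
    f=min(400/x.shape[1],300/x.shape[0]);x=cv2.resize(x,None,fx=f,fy=f,interpolation=cv2.INTER_CUBIC);print(f)
    y0,x0=300*(i//2),400*(i%2);o[y0:y0+x.shape[0],x0:x0+x.shape[1]]=x[:300,:400]
cv2.imwrite('pics/crop.png',o)
E
```

```text
scene orange 2544 [373.51493711 222.90133648] (array([637.84796681,  34.74516194]), np.float64(90.11311997800446))
scene green 782 [  9.08695652 178.01023018] [-434.32019907 -677.78839662   10.        ]
scene green 75 [290.82666667 236.88      ] [ 449.834501 -119.118866   10.      ]
scene blue 1754 [432.62314709 290.94640821] [872.87067879  38.02893278  27.        ] [875.60025102  25.23459135  50.        ]
scene blue 236 [138.08474576  53.53389831] [-773.55968079   39.0784434    27.        ] [-735.17979067   26.26137681   50.        ]
scene blue 127 [406.78740157 173.09448819] [544.7228754  338.83293339  27.        ] [554.55786418 319.52525346  50.        ]
scene blue 38 [340.28947368 144.18421053] [286.07981009 274.86259836  27.        ] [301.5152225  256.94007436  50.        ]
scene brass 30 [381.43333333 154.46666667] [418.64897967 354.09724351  15.        ]
scene brass 30 [396.         163.26666667] [483.32956228 358.31895168  15.        ]
scene brass 29 [385.         163.75862069] [457.36941396 327.8136031   15.        ]
scene brass 26 [372.96153846 162.65384615] [423.84709832 3
[... 596 characters left out ...]
68953271 -3833.60024081    27.        ] [ 1073.48871379 -3660.9883763     50.        ]
side blue 167 [318.78443114 350.43113772] [278.39474678 284.12302638  27.        ] [267.86102772 296.27334517  50.        ]
side brass 91 [239.85714286 337.28571429] [422.30094764 351.37006655  15.        ]
side brass 84 [257.63095238 320.16666667] [425.92208477 300.70630283  15.        ]
side brass 82 [216.2195122  322.37804878] [487.64231399 358.09310013  15.        ]
side brass 77 [233.98701299 306.4025974 ] [492.0658757  307.42702388  15.        ]
side brass 76 [235.98684211 320.02631579] [460.7711575  328.46528658  15.        ]
2.608695652173913
3.8095238095238093
2.6666666666666665
2.1052631578947367
```

View pics/crop.png

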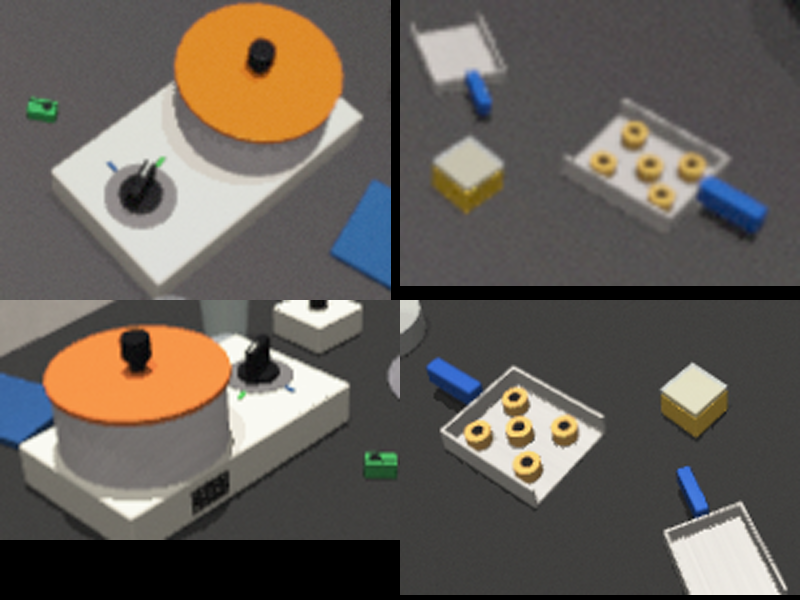

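The crops show the knob pointer at the green mark (run), five collars in the tray and one clamp. I'll move the wrist camera over the unit to measure more closely.

>>> arm_command:
  commands:
    - [1, 0.05, 0.1, 0.15, 0, 0, 0]
    - [1, 0.15, 0.25, 0.25, 0, 0, 0]
    - [1, 0.25, 0.4, 0.32, 0, 0, 0]
    - [1, 0.35, 0.5, 0.4, 0, 0, 0]
    - [1, 0.4, 0.6, 0.4, 0, 0, 0]
    - [1, 0.45, 0.7, 0.4, 0, 0, 0]
    - [1, 0.5, 0.8, 0.4, 0, 0, 0]
    - [1, 0.5, 0.8, 0.4, 0, 0, 0]

```text
t: 0.82
tool_pos: [345.9, -298.5, 331.9]
orientation: [-0.001, 0.978, 0.207, 0.002]
ft_force: [0.6, 0.6, 0.4]
width: 85.4
gripper_force: 0.0
```

>>> arm_command:
  commands:
    - [1, 0.1, 0.1, 0, 0, 0, 0]
    - [1, 0.2, 0.25, 0, 0, 0, 0]
    - [1, 0.3, 0.4, 0, 0, 0, 0]
    - [1, 0.4, 0.5, 0, 0, 0, 0]
    - [1, 0.5, 0.65, 0, 0, 0, 0]
    - [1, 0.55, 0.75, 0, 0, 0, 0]
    - [1, 0.55, 0.8, 0, 0, 0, 0]
    - [1, 0.55, 0.8, 0, 0, 0, 0]

```text
t: 1.48
tool_pos: [479.6, -101.2, 330.9]
orientation: [-0.001, 0.979, 0.205, -0.0]
ft_force: [-0.5, -0.4, 0.3]
width: 85.4
gripper_force: 0.0
```

```bash
python3 - <<'E'
from m import *
im,s=snap('wrist','w1');print(s['tool_pos'],s['orientation'],s['joint_pos'],s['ft_force'])
E
```

```text
[ 479.58636814 -101.15335932  330.91008422] [-1.27296439e-03  9.78740474e-01  2.05098566e-01 -2.03147781e-04] [ 0.48608674  0.17422339 -0.37204404  1.45585454  0.06083879  1.52450535
 -1.04138066] [-0.5165739  -0.39523205  0.31524319]
```

View pics/w1.png

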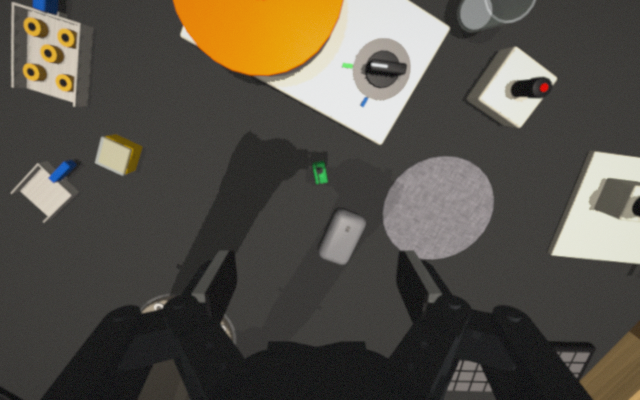

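The wrist view shows the chassis with corners (181,35), (381,143), (449,25), the knob at (384,68) with its bar along image x, the clamp (320,174), mat (438,207) and the two trays at left.

```bash
python3 - <<'E'
from m import *
im=cv2.imread('pics/w1.png')[:,:,::-1]
s=bot.observe()
W=onz([(181,35),(381,143),(449,25)],50,'wrist',s);print(W, np.linalg.norm(W[0]-W[1]),np.linalg.norm(W[2]-W[1]))
# chassis white edges
m=mask(im,(0,0,170),(180,60,255),(170,0,455,150))
l=blobs(m,500)[0][2]
cn=max(cv2.findContours(l.astype(np.uint8),0,1)[0],key=len)
pts=[]
for a,b in [((200,46),(370,137)),((388,131),(440,42))]:
    a=np.array(a,float);b=np.array(b,float);d=(b-a)/np.linalg.norm(b-a);q=cn.reshape(-1,2)-a
    k=(abs(q@[-d[1],d[0]])<6)&(q@d>0)&(q@d<np.linalg.norm(b-a));P=onz(cn.reshape(-1,2)[k],50,'wrist',s)[:,:2]
    v=cv2.fitLine(P.astype(np.float32),cv2.DIST_HUBER,0,.01,.01).ravel();print('edge',len(P),v,np.degrees(np.arctan2(v[1],v[0])))
# knob disc : grey pixels
hsv=cv2.cvtColor(np.ascontiguousarray(im),cv2.COLOR_RGB2HSV)
m=cv2.inRange(hsv[:,:,2],0,185);z=np.zeros_like(m);z[30:106,352:416]=m[30:106,352:416]
a,c,l=blobs(z,300)[0];cn=max(cv2.findContours(l.astype(np.uint8),0,1)[0],key=len)
print('disc',a,circ(onz(cv2.convexHull(cn).reshape(-1,2),50,'wrist',s)[:,:2]),cv2.minEnclosingCircle(cn))
# marks
for nm,lo,hi in [('g',(45,80,60),(85,255,255)),('b',(100,90,60),(125,255,255))]:
    for a,c,l in blobs(mask(im,lo,hi,(335,50,375,115)),5): print(nm,a,c,onz(c,50,'wrist',s)[0])
# clamp
a,c,l=blobs(mask(im,(45,80,60),(85,255,255),(300,150,340,200)),20)[0]
cn=np.argwhere(l)[:,::-1]
P=onz(cn,20,'wrist',s)[:,:2];r=cv2.minAreaRect(P.astype(np.float32));print('clamp',a,c,r,onz(c,15,'wrist',s))
# mat
m=mask(im,(0,0,75),(180,40,190),(375,150,505,270));a,c,l=blobs(cv2.morphologyEx(cv2.medianBlur(m,5),cv2.MORPH_CLOSE,np.ones((9,9))),300)[0]
cn=max(cv2.findContours(l.astype(np.uint8),0,1)[0],key=len).reshape(-1,2)
print('mat',a,circ(onz(cv2.convexHull(cn).reshape(-1,2),3,'wrist',s)[:,:2]))
# lid
m=mask(im,(4,150,100),(20,255,255),(150,0,360,100));a,c,l=blobs(m,300)[0]
cn=max(cv2.findContours(l.astype(np.uint8),0,1)[0],key=len).reshape(-1,2);cn=cn[cn[:,1]>4]
print('lid',circ(onz(cn,127,'wrist',s)[:,:2]))
cv2.imwrite('pics/k1.png',cv2.resize(np.ascontiguousarray(im[20:120,300:460,::-1]),None,fx=5,fy=5,interpolation=cv2.INTER_CUBIC))
E
```

```text
[[ 559.72492649  128.54264814   50.        ]
 [ 536.54572755 -184.68538453   50.        ]
 [ 712.71272768 -196.00384109   50.        ]] 314.08450409580047 176.53022233090073
edge 111 [ 7.942238e-02  9.968411e-01  5.425413e+02 -8.047249e+01] 85.44463
edge 88 [ 9.9713737e-01 -7.5611033e-02  6.2530042e+02 -1.9161378e+02] -4.336331
disc 2692 (array([ 626.79203439, -138.24340981]), np.float64(39.364781434436956)) ((380.8529357910156, 69.38235473632812), 31.794342041015625)
g 38 [347.31578947  65.28947368] [613.07586037 -92.96170191  50.        ]
b 29 [363.68965517 101.48275862] [ 579.28046548 -134.71963069   50.        ]
clamp 274 [319.71167883 172.80291971] ((451.4831237792969, -122.04788970947266), (38.62359619140625, 22.567270278930664), 34.959617614746094) [[ 450.17542997 -122.97629575   15.        ]]
mat 9214 (array([ 466.1526525 , -348.37673169]), np.float64(102.23317178329405))
lid (array([638.46020508,  32.77676252]), np.float64(91.57180595798471))
```

View pics/k1.png

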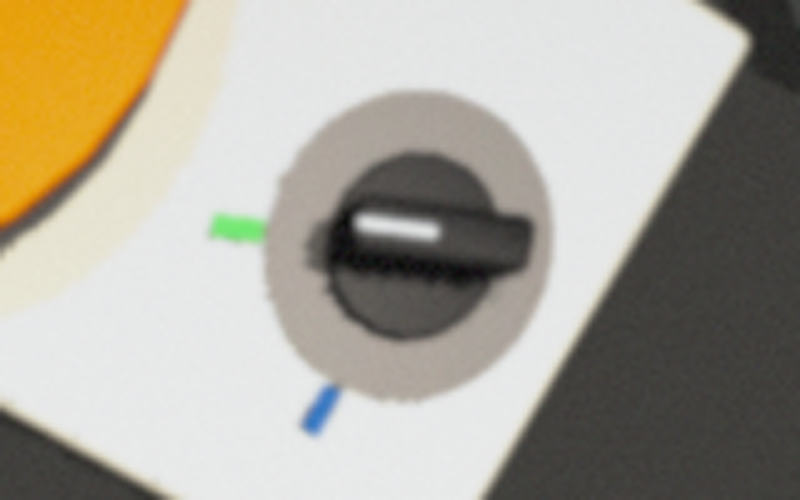

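The knob points at the green mark. The unit's yaw is about -4.5°, so the bar at run should lie at about 107°. I'll move above it and align the tool.

>>> arm_command:
  commands:
    - [1, 0.588, -0.142, -0.5, 0, 0, 0.14]
    - [1, 0.588, -0.142, -0.5, 0, 0, 0.14]
    - [1, 0.588, -0.142, -0.5, 0, 0, 0.14]
    - [1, 0.588, -0.142, -0.5, 0, 0, 0.14]
    - [1, 0.588, -0.142, -0.5, 0, 0, 0.14]
    - [1, 0.588, -0.142, -0.5, 0, 0, 0.14]
    - [1, 0.588, -0.142, -0.5, 0, 0, 0.14]
    - [1, 0.588, -0.142, -0.5, 0, 0, 0.14]

```text
t: 2.2
tool_pos: [624.9, -145.5, 204.4]
orientation: [-0.0, 0.802, 0.598, -0.002]
ft_force: [0.0, -0.2, -0.8]
width: 85.1
gripper_force: 0.0
```

>>> arm_command:
  commands:
    - [1, 0, 0, 0, 0, 0, 0.091]
    - [1, 0, 0, 0, 0, 0, 0.091]
    - [1, 0, 0, 0, 0, 0, 0.091]
    - [1, 0, 0, 0, 0, 0, 0.091]
    - [1, 0, 0, 0, 0, 0, 0.091]
    - [1, 0, 0, 0, 0, 0, 0.091]
    - [1, 0, 0, 0, 0, 0, 0.091]
    - [1, 0, 0, 0, 0, 0, 0.091]

```text
t: 2.87
tool_pos: [625.7, -142.6, 206.5]
orientation: [0.0, 0.601, 0.799, -0.001]
ft_force: [0.4, -0.1, 0.5]
width: 85.6
gripper_force: 0.0
```

```bash
cat >> m.py <<'E'
def st():
    s=bot.observe();q=s['orientation'];M=R.from_quat([q[1],q[2],q[3],q[0]]).as_matrix()
    print('t',s['t'],'p',s['tool_pos'].round(1),'yaw',np.degrees(np.arctan2(M[1,0],M[0,0])).round(2),'tz',M[:,2].round(3),'q',s['joint_pos'].round(2),'f',s['ft_force'].round(1),'w',round(s['width'],1),round(s['gripper_force'],1));return s
E
python3 - <<'E'
from m import *
st();im,s=snap('wrist','w2')
m=mask(im,(0,0,150),(180,60,255))
# project predicted knob bar corners
for c in [(626.5,-136.7)]:
    u=np.array([np.cos(np.radians(106.75)),np.sin(np.radians(106.75)),0])
    v=np.array([-u[1],u[0],0]);C=np.array([*c,91])
    P=proj([C+a*23*u+b*7*v for a,b in [(1,1),(1,-1),(-1,-1),(-1,1)]],'wrist',s);print(P)
o=im.copy();cv2.polylines(o,[P.round().astype(int)],True,(255,0,0))
D=proj([[626.5+24*np.cos(t),-136.7+24*np.sin(t),58] for t in np.linspace(0,6.28,30)],'wrist',s)
cv2.polylines(o,[D.round().astype(int)],True,(0,255,0))
cv2.imwrite('pics/w2o.png',o[:,:,::-1])
E
```

```text
t 2.8667 p [ 625.7 -142.6  206.5] yaw 106.08 tz [ 0.    -0.001 -1.   ] q [ 0.56  0.59 -0.6   1.25  0.33  1.4   0.26] f [ 0.4 -0.1  0.5] w 85.6 0.0
[[310.0614297  161.44847716]
 [325.15712054 161.2616301 ]
 [325.26805621 207.46101561]
 [310.98189549 207.62952298]]
```

View pics/w2o.png

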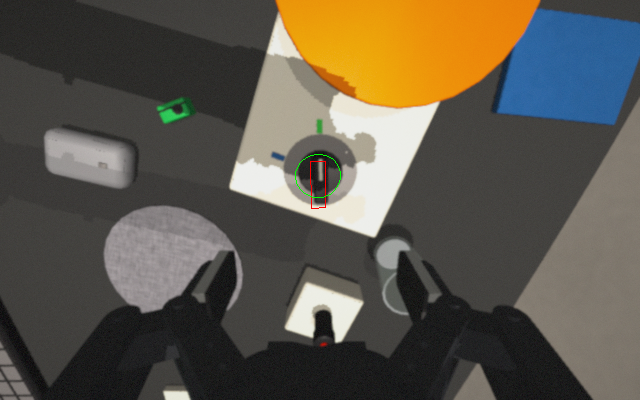

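The overlay roughly matches. The disc is near (320,171) and the bar is along image y at x≈319. I'll refine numerically.

```bash
python3 - <<'E'
from m import *
s=st();im=cv2.imread('pics/w2.png')[:,:,::-1]
g=cv2.cvtColor(np.ascontiguousarray(im),cv2.COLOR_RGB2GRAY)
for y in range(150,212,4): print(y,g[y,302:340])
for nm,lo,hi in [('g',(45,80,30),(85,255,255)),('b',(100,90,30),(125,255,255))]:
    for a,c,l in blobs(mask(im,lo,hi,(265,115,335,165)),5): print(nm,a,c,onz(c,50,'wrist',s)[0])
E
```

```text
t 2.9167 p [ 625.9 -142.2  206.5] yaw 106.15 tz [ 0.    -0.001 -1.   ] q [ 0.55  0.59 -0.61  1.25  0.33  1.4   0.26] f [-0.   0.6  0.5] w 85.1 0.0
150 [95 96 97 97 97 95 96 95 97 95 94 83 72 64 67 61 63 60 60 61 61 65 68 73
 80 85 92 95 96 95 98 95 98 96 96 97 97 94]
154 [97 97 93 90 80 61 42 35 32 31 37 34 28 25 16 20 14 23 17 18 16 22 25 29
 24 35 37 34 35 40 50 61 80 89 97 96 97 96]
158 [72 54 37 33 36 39 38 41 36 26 27 18 26 23 26 23 42 60 70 67 45 35 28 23
 20 24 37 37 33 40 37 35 35 37 39 55 73 88]
162 [ 35  42  36  37  36  34  36  36  37  36  22  26  27  34  37  52  95 141
 158 146 100  57  31  35  30  32  25  39  37  36  39  35  35  35  34  33
  34  48]
166 [ 36  37  38  32  37  39  36  31  31  29  28  20  26  28  36  55  98 139
 157 146 101  52  37  30  20  34  35  41  38  31  35  37  36  34  37  38
  35  35]
170 [ 37  33  40  36  34  31  37  33  35  33  30  24  26  32  34  51  95 137
 158 146  99  53  35  29  32  47  68  82  84  82  83  81  81  77  81  83
  82  79]
174 [ 34  36  36  33  33  34  31  38  28  27  27  21  28  32  33  46  82 126
 160 152 115  66  35  29  27  43 
[... 899 characters left out ...]
9  55  60  52  46  71 110 140 148 149 147 147 147 148 146 148
 146 149]
202 [220 211 202 186 167 156 149 147 147 149 144 137 109  79  61  61  61  60
  56  57  56  54  53  62  78 103 132 147 148 150 156 159 174 193 215 226
 231 231]
206 [233 233 232 232 233 233 233 232 231 231 229 226 224 223 220 214 217 218
 216 217 218 219 220 225 229 229 229 231 231 232 232 233 233 233 232 232
 233 232]
210 [232 233 232 232 232 232 233 233 233 232 233 233 232 233 233 233 233 233
 233 233 232 233 232 232 232 233 233 233 232 232 231 233 232 233 233 232
 233 232]
g 72 [319.02777778 125.875     ] [613.67198121 -86.44065574  50.        ]
b 49 [277.3877551 156.       ] [ 579.73381734 -128.95860387   50.        ]
```

The w1 pose had not settled (about 4 mm in y). With that corrected, the knob axis is at (627,-132.5), and the clamp agrees across all views. I'll descend and grip.

>>> arm_command:
  commands:
    - [1, 0.004, 0.034, 0, 0, 0, 0.001]
    - [1, 0.004, 0.034, -0.1, 0, 0, 0.001]
    - [1, 0.004, 0.034, -0.2, 0, 0, 0.001]
    - [1, 0.004, 0.034, -0.3, 0, 0, 0.001]
    - [1, 0.004, 0.034, -0.4, 0, 0, 0.001]
    - [1, 0.004, 0.034, -0.5, 0, 0, 0.001]
    - [1, 0.004, 0.034, -0.569, 0, 0, 0.001]
    - [1, 0.004, 0.034, -0.569, 0, 0, 0.001]

```text
t: 3.58
tool_pos: [623.5, -131.7, 59.3]
orientation: [-0.004, 0.597, 0.802, -0.002]
ft_force: [-0.3, -0.2, -0.6]
width: 85.4
gripper_force: 0.0
```

>>> arm_command:
  commands:
    - [0.3, 0, 0, 0, 0, 0, 0]
    - [0, 0, 0, 0, 0, 0, 0]
    - [-0.3, 0, 0, 0, 0, 0, 0]
    - [-0.6, 0, 0, 0, 0, 0, 0]
    - [-1, 0, 0, 0, 0, 0, 0]
    - [-1, 0, 0, 0, 0, 0, 0]
    - [-1, 0, 0, 0, 0, 0, 0]
    - [-1, 0, 0, 0, 0, 0, 0]

```text
t: 4.25
tool_pos: [627.2, -132.8, 65.2]
orientation: [0.0, 0.597, 0.803, -0.0]
ft_force: [-1.7, -0.2, 5.7]
width: 13.0
gripper_force: 60.2
```

```bash
python3 -c "
from m import *
st()"
```

```text
t 4.25 p [ 627.2 -132.8   65.2] yaw 106.75 tz [ 0.    -0.001 -1.   ] q [ 0.54  0.7  -0.57  1.44  0.39  1.12  0.19] f [-1.7 -0.2  5.7] w 13.0 60.2
```

>>> arm_command:
  commands:
    - [-1, 0, 0, 0, 0, 0, 0.018]
    - [-1, 0, 0, 0, 0, 0, 0.036]
    - [-1, 0, 0, 0, 0, 0, 0.054]
    - [-1, 0, 0, 0, 0, 0, 0.072]
    - [-1, 0, 0, 0, 0, 0, 0.09]
    - [-1, 0, 0, 0, 0, 0, 0.108]
    - [-1, 0, 0, 0, 0, 0, 0.126]
    - [-1, 0, 0, 0, 0, 0, 0.14]

```text
t: 4.92
tool_pos: [626.8, -133.1, 65.2]
orientation: [-0.0, 0.196, 0.981, -0.0]
ft_force: [-2.8, -0.0, 6.0]
width: 13.4
gripper_force: 60.4
```

>>> arm_command:
  commands:
    - [-1, 0, 0, 0, 0, 0, 0.016]
    - [-1, 0, 0, 0, 0, 0, 0.032]
    - [-1, 0, 0, 0, 0, 0, 0.048]
    - [-1, 0, 0, 0, 0, 0, 0.051]
    - [-1, 0, 0, 0, 0, 0, 0.051]
    - [-1, 0, 0, 0, 0, 0, 0.051]
    - [-1, 0, 0, 0, 0, 0, 0.051]
    - [-1, 0, 0, 0, 0, 0, 0.051]

```text
t: 5.58
tool_pos: [626.7, -133.3, 65.3]
orientation: [-0.0, 0.04, 0.999, -0.001]
ft_force: [-3.8, -1.2, 6.3]
width: 12.9
gripper_force: 60.5
```

```bash
python3 -c "
from m import *
st()"
```

```text
t 5.5833 p [ 626.7 -133.3   65.3] yaw 175.43 tz [-0.001 -0.001 -1.   ] q [ 0.68  0.78 -0.83  1.44  0.6   1.19  1.26] f [-3.8 -1.2  6.3] w 12.9 60.5
```

>>> arm_command:
  commands:
    - [-0.4, 0, 0, 0, 0, 0, 0]
    - [0.2, 0, 0, 0, 0, 0, 0]
    - [1, 0, 0, 0, 0, 0, 0]
    - [1, 0, 0, 0, 0, 0, 0]
    - [1, 0, 0, 0, 0, 0, 0]
    - [1, 0, 0, 0.15, 0, 0, 0]
    - [1, 0, 0, 0.3, 0, 0, 0]
    - [1, 0, 0, 0.45, 0, 0, 0]

```text
t: 6.25
tool_pos: [626.5, -132.4, 177.0]
orientation: [-0.001, 0.039, 0.999, 0.0]
ft_force: [1.1, -0.4, -0.0]
width: 85.6
gripper_force: 0.0
```

>>> arm_command:
  commands:
    - [1, 0, 0, 0.15, 0, 0, 0]
    - [1, 0, 0, 0.3, 0, 0, 0]
    - [1, 0.044, 0.12, 0.39, 0, 0, 0]
    - [1, 0.044, 0.26, 0.39, 0, 0, 0]
    - [1, 0.044, 0.4, 0.39, 0, 0, 0]
    - [1, 0.044, 0.54, 0.39, 0, 0, 0]
    - [1, 0.044, 0.66, 0.39, 0, 0, 0]
    - [1, 0.044, 0.68, 0.39, 0, 0, 0]

```text
t: 6.92
tool_pos: [636.4, 47.0, 274.5]
orientation: [-0.0, 0.033, 0.999, 0.003]
ft_force: [-0.8, 1.4, 0.1]
width: 85.5
gripper_force: 0.0
```

```bash
python3 - <<'E'
from m import *
import json
st();snap('wrist','tmp');im,s=snap('wrist','w3');st()
m=mask(im,(4,150,60),(20,255,255))
a,c,l=blobs(m,300)[0];l=cv2.morphologyEx(l.astype(np.uint8),cv2.MORPH_CLOSE,np.ones((9,9)))
cn=max(cv2.findContours(l,0,1)[0],key=len);h=cv2.convexHull(cn).reshape(-1,2)
print(a,c,circ(onz(h,133,'wrist',s)[:,:2]),circ(onz(h,127,'wrist',s)[:,:2]))
cv2.imwrite('pics/w3.png',im[:,:,::-1])
E
```

```text
t 6.9167 p [636.4  47.  274.5] yaw 176.19 tz [-0.     0.006 -1.   ] q [ 0.39  0.63 -0.92  1.13  0.48  1.59  1.09] f [-0.8  1.4  0.1] w 85.5 0.0
t 7.0167 p [637.6  40.7 274.2] yaw 175.81 tz [ 0.     0.001 -1.   ] q [ 0.39  0.63 -0.91  1.13  0.48  1.59  1.1 ] f [ 0.5  0.4 -0.2] w 85.6 0.0
20036 [310.36678978 181.20028948] (array([638.54565348,  37.22435382]), np.float64(91.28074055249391)) (array([640.32579992,  36.93905447]), np.float64(93.20839655595718))
```

View pics/w3.png

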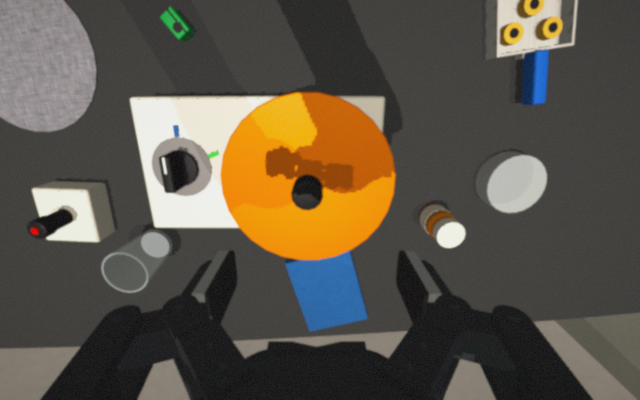

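The knob is at blue (pointer from (172,170) towards the blue mark) and the lid is centred at (639,37). Now to grip the lid knob and measure the mat again.

>>> arm_command:
  commands:
    - [1, 0.004, 0, -0.1, 0, 0, 0]
    - [1, 0.004, 0, -0.2, 0, 0, 0]
    - [1, 0.004, 0, -0.3, 0, 0, 0]
    - [1, 0.004, 0, -0.4, 0, 0, 0]
    - [1, 0.004, 0, -0.48, 0, 0, 0]
    - [1, 0.004, 0, -0.53, 0, 0, 0]
    - [1, 0.004, 0, -0.53, 0, 0, 0]
    - [1, 0.004, 0, -0.53, 0, 0, 0]

```text
t: 7.68
tool_pos: [639.4, 35.8, 141.3]
orientation: [-0.0, 0.041, 0.999, -0.0]
ft_force: [0.4, -0.1, -0.1]
width: 85.4
gripper_force: 0.0
```

>>> arm_command:
  commands:
    - [0.3, 0, 0, 0, 0, 0, 0]
    - [0, 0, 0, 0, 0, 0, 0]
    - [-0.3, 0, 0, 0, 0, 0, 0]
    - [-0.6, 0, 0, 0, 0, 0, 0]
    - [-1, 0, 0, 0, 0, 0, 0]
    - [-1, 0, 0, 0, 0, 0, 0]
    - [-1, 0, 0, 0, 0, 0, 0]
    - [-1, 0, 0, 0, 0, 0, 0]

```text
t: 8.35
tool_pos: [639.8, 37.6, 142.7]
orientation: [0.001, 0.039, 0.999, 0.0]
ft_force: [-0.7, -1.7, 5.7]
width: 28.6
gripper_force: 59.6
```

```bash
python3 - <<'E'
from m import *
st()
for n,bx in [('scene',(195,250,280,325)),('side',(355,170,435,210))]:
    im=cv2.imread(f'pics/{n}0.png')[:,:,::-1]
    m=mask(im,(0,0,85),(180,60,200),bx);a,c,l=blobs(cv2.morphologyEx(cv2.medianBlur(m,3),cv2.MORPH_CLOSE,np.ones((7,7))),300)[0]
    h=cv2.convexHull(np.argwhere(l)[:,::-1].astype(np.int32)).reshape(-1,2);print(n,a,circ(onz(h,3,n)[:,:2]))
E
```

```text
t 8.35 p [639.8  37.6 142.7] yaw 175.47 tz [ 0.002  0.    -1.   ] q [ 0.42  0.71 -0.88  1.35  0.54  1.33  1.03] f [-0.7 -1.7  5.7] w 28.6 59.6
scene 6371 (array([ 453.9099771 , -335.65247398]), np.float64(167.70260745112117))
side 1666 (array([ 468.76999073, -342.54732173]), np.float64(103.63407707334157))
```

>>> arm_command:
  commands:
    - [-1, 0, 0, 0.06, 0, 0, 0]
    - [-1, 0, 0, 0.14, 0, 0, 0]
    - [-1, 0, 0, 0.22, 0, 0, 0]
    - [-1, 0, 0, 0.3, 0, 0, 0]
    - [-1, 0, 0, 0.36, 0, 0, 0]
    - [-1, 0, 0, 0.4, 0, 0, 0]
    - [-1, -0.02, -0.05, 0.4, 0, 0, 0]
    - [-1, -0.06, -0.126, 0.4, 0, 0, 0]

```text
t: 9.02
tool_pos: [624.1, 9.3, 241.2]
orientation: [0.0, 0.037, 0.999, 0.002]
ft_force: [-0.1, -0.6, -1.9]
width: 28.5
gripper_force: 59.4
```

>>> arm_command:
  commands:
    - [-1, -0.04, -0.09, 0, 0, 0, 0]
    - [-1, -0.08, -0.18, 0, 0, 0, 0]
    - [-1, -0.12, -0.28, 0, 0, 0, 0]
    - [-1, -0.16, -0.38, 0, 0, 0, 0]
    - [-1, -0.2, -0.47, 0, 0, 0, 0]
    - [-1, -0.24, -0.56, 0, 0, 0, 0]
    - [-1, -0.28, -0.65, 0, 0, 0, 0]
    - [-1, -0.32, -0.74, 0, 0, 0, 0]

```text
t: 9.68
tool_pos: [542.7, -180.1, 240.2]
orientation: [-0.001, 0.039, 0.999, 0.0]
ft_force: [-0.4, -0.2, -2.2]
width: 28.5
gripper_force: 59.4
```

>>> arm_command:
  commands:
    - [-1, -0.04, -0.09, 0, 0, 0, 0]
    - [-1, -0.09, -0.18, 0, 0, 0, 0]
    - [-1, -0.14, -0.28, 0, 0, 0, 0]
    - [-1, -0.19, -0.38, 0, 0, 0, 0]
    - [-1, -0.24, -0.48, 0, 0, 0, 0]
    - [-1, -0.28, -0.57, 0, 0, 0, 0]
    - [-1, -0.308, -0.64, 0, 0, 0, 0]
    - [-1, -0.308, -0.66, 0, 0, 0, 0]

```text
t: 10.35
tool_pos: [463.6, -349.2, 239.7]
orientation: [-0.002, 0.043, 0.999, -0.001]
ft_force: [-1.2, -0.6, -2.6]
width: 28.4
gripper_force: 59.5
```

```bash
python3 - <<'E'
from m import *
st();snap('wrist','w4');st()
E
```

```text
t 10.35 p [ 463.6 -349.2  239.7] yaw 175.02 tz [-0.004 -0.001 -1.   ] q [ 1.21  0.52 -0.93  1.38  0.42  1.44  1.78] f [-1.2 -0.6 -2.6] w 28.4 59.5
t 10.4 p [ 465.  -347.8  239.9] yaw 175.11 tz [-0.003 -0.    -1.   ] q [ 1.21  0.52 -0.93  1.38  0.42  1.44  1.78] f [ 0.5 -0.3 -1.8] w 28.3 59.5
```

View pics/w4.png

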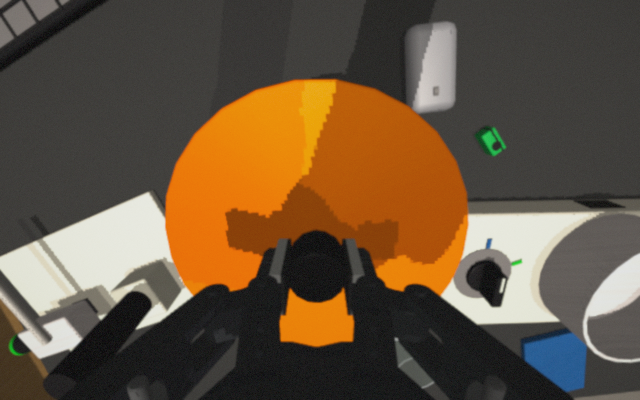

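The lid is held level over the mat and the mouse and clamp are clear of it. Lowering.

>>> arm_command:
  commands:
    - [-1, 0, 0, -0.1, 0, 0, 0]
    - [-1, 0, 0, -0.2, 0, 0, 0]
    - [-1, 0, 0, -0.32, 0, 0, 0]
    - [-1, 0, 0, -0.44, 0, 0, 0]
    - [-1, 0, 0, -0.56, 0, 0, 0]
    - [-1, 0, 0, -0.66, 0, 0, 0]
    - [-1, 0, 0, -0.74, 0, 0, 0]
    - [-1, 0, 0, -0.78, 0, 0, 0]

```text
t: 11.07
tool_pos: [466.0, -340.5, 43.2]
orientation: [-0.002, 0.038, 0.999, 0.002]
ft_force: [-1.0, -0.1, -1.8]
width: 28.5
gripper_force: 59.5
```

>>> arm_command:
  commands:
    - [-1, 0, 0, -0.02, 0, 0, 0]
    - [-1, 0, 0, -0.04, 0, 0, 0]
    - [-1, 0, 0, -0.056, 0, 0, 0]
    - [-1, 0, 0, -0.06, 0, 0, 0]
    - [-1, 0, 0, -0.06, 0, 0, 0]
    - [-0.6, 0, 0, -0.06, 0, 0, 0]
    - [0, 0, 0, -0.06, 0, 0, 0]
    - [1, 0, 0, -0.06, 0, 0, 0]

```text
t: 11.73
tool_pos: [467.9, -344.5, 32.6]
orientation: [0.001, 0.04, 0.999, -0.001]
ft_force: [-0.6, -0.0, 0.2]
width: 51.8
gripper_force: 0.0
```

>>> arm_command:
  commands:
    - [1, 0, 0, 0, 0, 0, 0]
    - [1, 0, 0, 0, 0, 0, 0]
    - [1, 0, 0, 0.05, 0, 0, 0]
    - [1, 0, 0, 0.15, 0, 0, 0]
    - [1, 0, 0, 0.3, 0, 0, 0]
    - [1, 0, 0, 0.45, 0, 0, 0]
    - [1, 0, 0, 0.6, 0, 0, 0]
    - [1, 0, 0, 0.7, 0, 0, 0]

```text
t: 12.4
tool_pos: [468.8, -344.0, 211.9]
orientation: [0.003, 0.039, 0.999, -0.001]
ft_force: [0.2, 0.2, -0.0]
width: 85.2
gripper_force: 0.0
```

```bash
python3 - <<'E'
from m import *
st()
for n in ['scene','side']:
    im,s=snap(n,n+'1')
    b=blobs(mask(im,(4,170,100),(18,255,255)),300)
    for a,c,l in b[:2]:
        h=cv2.convexHull(np.argwhere(l)[:,::-1].astype(np.int32)).reshape(-1,2);print(n,'lid',a,circ(onz(h,21,n)[:,:2]))
    for a,c,l in blobs(mask(im,(45,120,60),(80,255,255)),15): print(n,'green',a,c,onz(c,10,n)[0])
    # tray: white floor
E
```

```text
t 12.4 p [ 468.8 -344.   211.9] yaw 175.52 tz [ 0.005 -0.003 -1.   ] q [ 1.21  0.54 -0.93  1.44  0.43  1.38  1.76] f [ 0.2  0.2 -0. ] w 85.2 0.0
scene lid 2834 (array([ 466.78509145, -344.34530958]), np.float64(90.92613073523025))
scene lid 610 (array([-1010.10562341,   -41.73864917]), np.float64(131.9721055512939))
scene green 777 [  9.03603604 177.98198198] [-434.59760232 -677.88029449   10.        ]
scene green 76 [290.82894737 236.82894737] [ 449.69986301 -118.98701059   10.        ]
side lid 1252 (array([ 465.3723825 , -340.18036854]), np.float64(92.50041859662497))
side green 102 [362.76470588 221.83333333] [ 450.23820901 -119.82493812   10.        ]
```

View pics/side1.png

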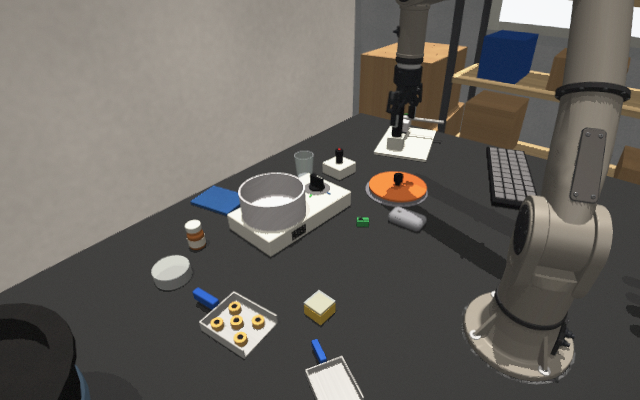

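The lid lies flat on the mat at (467,-343) and the chamber is open. The clamp is unchanged. Moving above the tray.

>>> arm_command:
  commands:
    - [1, 0, 0.1, 0.1, 0, 0, 0]
    - [1, 0.02, 0.25, 0.2, 0, 0, 0]
    - [1, 0.04, 0.4, 0.2, 0, 0, 0]
    - [1, 0.06, 0.55, 0.2, 0, 0, 0]
    - [1, 0.08, 0.7, 0.2, 0, 0, 0]
    - [1, 0.1, 0.85, 0.2, 0, 0, 0]
    - [1, 0.1, 1, 0.2, 0, 0, 0]
    - [1, 0.1, 1, 0.2, 0, 0, 0]

```text
t: 13.17
tool_pos: [491.6, -82.5, 257.8]
orientation: [0.0, 0.031, 1.0, 0.002]
ft_force: [0.8, 1.6, 0.5]
width: 85.2
gripper_force: 0.0
```

>>> arm_command:
  commands:
    - [1, 0.02, 0.16, 0, 0, 0, 0]
    - [1, 0.04, 0.32, 0, 0, 0, 0]
    - [1, 0.06, 0.48, 0, 0, 0, 0]
    - [1, 0.08, 0.64, 0, 0, 0, 0]
    - [1, 0.1, 0.8, 0, 0, 0, 0]
    - [1, 0.12, 0.95, 0, 0, 0, 0]
    - [1, 0.12, 1, 0, 0, 0, 0]
    - [1, 0.12, 1, 0, 0, 0, 0]

```text
t: 13.83
tool_pos: [520.2, 161.9, 256.9]
orientation: [-0.0, 0.034, 0.999, 0.002]
ft_force: [-1.1, -0.0, 0.6]
width: 85.6
gripper_force: 0.0
```

>>> arm_command:
  commands:
    - [1, 0.02, 0.15, 0, 0, 0, 0]
    - [1, 0.04, 0.3, 0, 0, 0, 0]
    - [1, 0.06, 0.45, 0, 0, 0, 0]
    - [1, 0.08, 0.6, 0, 0, 0, 0]
    - [1, 0.1, 0.7, 0, 0, 0, 0]
    - [1, 0.1, 0.728, 0, 0, 0, 0]
    - [1, 0.1, 0.728, 0, 0, 0, 0]
    - [1, 0.1, 0.728, 0, 0, 0, 0]

```text
t: 14.5
tool_pos: [547.7, 336.2, 256.3]
orientation: [-0.0, 0.04, 0.999, -0.001]
ft_force: [0.3, -0.6, 0.1]
width: 85.4
gripper_force: 0.0
```

```bash
python3 - <<'E'
from m import *
st();snap('wrist','tmp');im,s=snap('wrist','w5');st()
import pickle;pickle.dump(s,open('w5.pkl','wb'))
for a,c,l in blobs(mask(im,(105,150,50),(125,255,255)),60):
    P=onz(np.argwhere(l)[:,::-1],39,'wrist',s)[:,:2];r=cv2.minAreaRect(P.astype(np.float32));print('blue',a,c,r)
E
```

```text
t 14.5 p [547.7 336.2 256.3] yaw 175.41 tz [-0.    -0.002 -1.   ] q [-0.08  0.66 -0.94  1.15  0.52  1.57  0.58] f [ 0.3 -0.6  0.1] w 85.4 0.0
t 14.6 p [548.4 335.  256.6] yaw 175.27 tz [ 0.001 -0.002 -1.   ] q [-0.08  0.66 -0.94  1.15  0.52  1.57  0.58] f [ 0.8 -0.4 -0.9] w 85.4 0.0
blue 582 [318.08247423 160.06357388] ((545.5455322265625, 338.7590637207031), (65.25884246826172, 18.484222412109375), 6.055474281311035)
blue 360 [168.49444444 369.88888889] ((891.841796875, 48.59485626220703), (48.03846740722656, 36.34042739868164), 11.527984619140625)
```

View pics/w5.png

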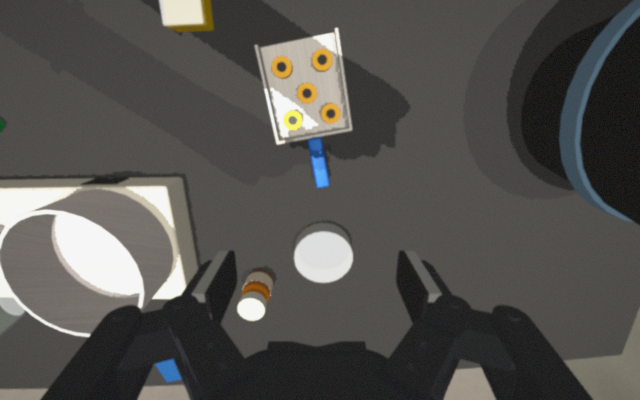

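The tray handle is at (545.5,338.8), measuring 65×18 mm, with a yaw of 6.1°. All 5 collars are on the tray. I'll rotate by 10.7° and grip the handle at (538,338).

>>> arm_command:
  commands:
    - [1, -0.036, 0.012, 0, 0, 0, 0.03]
    - [1, -0.036, 0.012, -0.1, 0, 0, 0.03]
    - [1, -0.036, 0.012, -0.22, 0, 0, 0.03]
    - [1, -0.036, 0.012, -0.34, 0, 0, 0.03]
    - [1, -0.036, 0.012, -0.46, 0, 0, 0.03]
    - [1, -0.036, 0.012, -0.58, 0, 0, 0.03]
    - [1, -0.036, 0.012, -0.68, 0, 0, 0.03]
    - [1, -0.036, 0.012, -0.74, 0, 0, 0.03]

```text
t: 15.27
tool_pos: [538.2, 336.3, 68.3]
orientation: [-0.001, -0.053, 0.999, -0.002]
ft_force: [0.4, -0.1, -0.4]
width: 85.2
gripper_force: 0.0
```

```bash
python3 -c "
from m import *
st()"
```

```text
t 15.2667 p [538.2 336.3  68.3] yaw -173.92 tz [-0.003 -0.005 -1.   ] q [-0.05  0.8  -0.91  1.45  0.65  1.22  0.64] f [ 0.4 -0.1 -0.4] w 85.2 0.0
```

>>> arm_command:
  commands:
    - [1, 0, 0, -0.06, 0, 0, 0]
    - [1, 0, 0, -0.12, 0, 0, 0]
    - [1, 0, 0, -0.17, 0, 0, 0]
    - [1, 0, 0, -0.2, 0, 0, 0]
    - [1, 0, 0, -0.225, 0, 0, 0]
    - [1, 0, 0, -0.24, 0, 0, 0]
    - [1, 0, 0, -0.245, 0, 0, 0]
    - [1, 0, 0, -0.245, 0, 0, 0]

```text
t: 15.93
tool_pos: [538.3, 341.2, 10.6]
orientation: [0.0, -0.055, 0.998, 0.0]
ft_force: [-0.2, -0.2, -0.2]
width: 85.4
gripper_force: 0.0
```

```bash
python3 -c "
from m import *
st()"
```

```text
t 15.9333 p [538.3 341.2  10.6] yaw -173.72 tz [ 0.  0. -1.] q [-0.07  0.86 -0.87  1.49  0.7   1.12  0.6 ] f [-0.2 -0.2 -0.2] w 85.4 0.0
```

>>> arm_command:
  commands:
    - [1, 0, -0.013, 0, 0, 0, 0]
    - [0.3, 0, -0.013, 0, 0, 0, 0]
    - [-0.2, 0, -0.013, 0, 0, 0, 0]
    - [-0.5, 0, -0.013, 0, 0, 0, 0]
    - [-1, 0, -0.013, 0, 0, 0, 0]
    - [-1, 0, -0.013, 0, 0, 0, 0]
    - [-1, 0, -0.013, 0, 0, 0, 0]
    - [-1, 0, -0.013, 0, 0, 0, 0]

```text
t: 16.6
tool_pos: [538.3, 337.9, 10.6]
orientation: [0.0, -0.055, 0.999, 0.0]
ft_force: [0.7, -0.9, 1.7]
width: 17.5
gripper_force: 60.0
```

>>> arm_command:
  commands:
    - [-1, 0, 0, 0.01, 0, 0, 0]
    - [-1, 0, 0, 0.03, 0, 0, 0]
    - [-1, 0, 0, 0.06, 0, 0, 0]
    - [-1, 0, 0, 0.1, 0, 0, 0]
    - [-1, 0, 0, 0.14, 0, 0, 0]
    - [-1, 0, 0, 0.18, 0, 0, 0]
    - [-1, 0, 0, 0.2, 0, 0, 0]
    - [-1, 0, 0, 0.2, 0, 0, 0]

```text
t: 17.27
tool_pos: [539.1, 338.9, 62.7]
orientation: [0.002, -0.055, 0.999, 0.001]
ft_force: [0.5, -0.4, -3.4]
width: 16.9
gripper_force: 59.3
```

```bash
python3 - <<'E'
from m import *
st();im,s=snap('wrist','w6')
E
```

```text
t 17.2667 p [539.1 338.9  62.7] yaw -173.73 tz [ 0.003  0.003 -1.   ] q [-0.05  0.8  -0.91  1.45  0.65  1.2   0.64] f [ 0.5 -0.4 -3.4] w 16.9 59.3
```

View pics/w6.png

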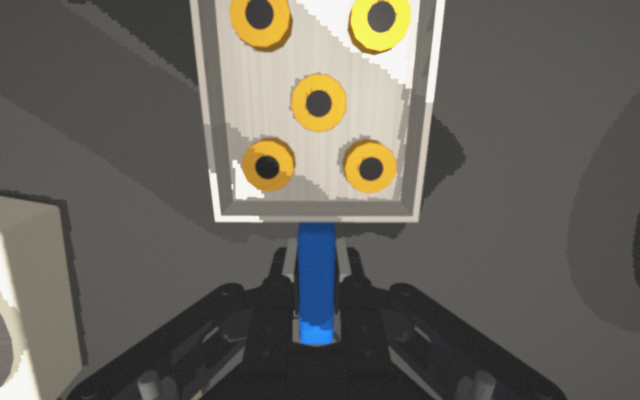

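The tray is held level with all five collars. I'll raise it, then carry it towards the chamber.

>>> arm_command:
  commands:
    - [-1, 0, 0, 0.04, 0, 0, 0]
    - [-1, 0, 0, 0.11, 0, 0, 0]
    - [-1, 0, 0, 0.2, 0, 0, 0]
    - [-1, 0, 0, 0.3, 0, 0, 0]
    - [-1, 0, 0, 0.4, 0, 0, 0]
    - [-1, 0, 0, 0.5, 0, 0, 0]
    - [-1, 0, 0, 0.58, 0, 0, 0]
    - [-1, 0, 0, 0.64, 0, 0, 0]

```text
t: 17.98
tool_pos: [538.1, 338.3, 222.8]
orientation: [0.001, -0.055, 0.998, 0.001]
ft_force: [0.7, 0.1, -2.4]
width: 17.0
gripper_force: 59.3
```

>>> arm_command:
  commands:
    - [-1, 0.01, -0.02, 0, 0, 0, 0]
    - [-1, 0.03, -0.06, 0, 0, 0, 0]
    - [-1, 0.06, -0.12, 0, 0, 0, 0]
    - [-1, 0.1, -0.19, 0, 0, 0, 0]
    - [-1, 0.14, -0.27, 0, 0, 0, 0]
    - [-1, 0.18, -0.35, 0, 0, 0, 0]
    - [-1, 0.22, -0.43, 0, 0, 0, 0]
    - [-1, 0.26, -0.51, 0, 0, 0, 0]

```text
t: 18.65
tool_pos: [603.3, 206.6, 217.7]
orientation: [-0.002, -0.054, 0.999, -0.001]
ft_force: [0.7, 0.9, -2.7]
width: 16.9
gripper_force: 59.3
```

>>> arm_command:
  commands:
    - [-1, 0.04, -0.08, 0, 0, 0, 0]
    - [-1, 0.08, -0.16, 0, 0, 0, 0]
    - [-1, 0.12, -0.24, 0, 0, 0, 0]
    - [-1, 0.16, -0.32, 0, 0, 0, 0]
    - [-1, 0.2, -0.4, 0, 0, 0, 0]
    - [-1, 0.24, -0.48, 0, 0, 0, 0]
    - [-1, 0.28, -0.55, 0, 0, 0, 0]
    - [-1, 0.31, -0.61, 0, 0, 0, 0]

```text
t: 19.32
tool_pos: [680.8, 53.0, 217.3]
orientation: [-0.002, -0.053, 0.999, -0.001]
ft_force: [-0.3, -0.5, -3.6]
width: 17.2
gripper_force: 59.3
```

>>> arm_command:
  commands:
    - [-1, 0.02, -0.03, 0, 0, 0, 0]
    - [-1, 0.036, -0.042, 0, 0, 0, 0]
    - [-1, 0.036, -0.042, 0, 0, 0, 0]
    - [-1, 0.036, -0.042, 0, 0.0005, -0.005, 0]
    - [-1, 0.036, -0.042, 0, 0.001, -0.01, 0]
    - [-1, 0.036, -0.042, 0, 0.002, -0.018, 0]
    - [-1, 0.036, -0.042, 0, 0.003, -0.025, 0]
    - [-1, 0.036, -0.042, 0, 0.003, -0.03, 0]

```text
t: 19.98
tool_pos: [687.8, 49.3, 219.9]
orientation: [0.094, -0.056, 0.994, 0.005]
ft_force: [0.5, 0.3, -2.4]
width: 17.0
gripper_force: 59.3
```

```bash
python3 - <<'E'
from m import *
st()
E
```

```text
t 19.9833 p [687.8  49.3 219.9] yaw -173.52 tz [ 0.187  0.02  -0.982] q [ 0.48  0.66 -1.    1.3   0.61  1.29  1.19] f [ 0.5  0.3 -2.4] w 17.0 59.3
```

>>> arm_command:
  commands:
    - [-1, 0.01, 0, 0.01, 0.0003, -0.004, 0]
    - [-1, 0.04, 0, 0.03, 0.001, -0.009, 0]
    - [-1, 0.07, 0, 0.05, 0.0015, -0.015, 0]
    - [-1, 0.1, 0, 0.07, 0.002, -0.021, 0]
    - [-1, 0.13, 0, 0.09, 0.003, -0.027, 0]
    - [-1, 0.16, 0, 0.104, 0.0035, -0.032, 0]
    - [-1, 0.18, 0.01, 0.104, 0.0035, -0.034, 0]
    - [-1, 0.18, 0.01, 0.104, 0.0035, -0.034, 0]

```text
t: 20.65
tool_pos: [733.4, 52.0, 245.6]
orientation: [0.2, -0.055, 0.978, 0.01]
ft_force: [0.2, -0.5, -3.9]
width: 17.0
gripper_force: 59.3
```

```bash
cat > tr.py <<'E'
from m import *
s=st();q=s['orientation'];M=R.from_quat([q[1],q[2],q[3],q[0]]).as_matrix()
lip=s['tool_pos']+M@np.array([148-0,0,-18.7-(-23)+0]);print('lip',lip.round(1),'tilt',np.arccos(-M[2,2]).round(3))
im,s=snap('wrist','w7')
for a,c,l in blobs(mask(im,(12,110,130),(28,255,255)),60): print('brass',a,c.round())
E
python3 tr.py
```

```text
t 20.65 p [733.4  52.  245.6] yaw -173.53 tz [ 0.389  0.041 -0.92 ] q [ 0.53  0.6  -1.02  1.39  0.66  1.06  1.16] f [ 0.2 -0.5 -3.9] w 17.0 59.3
lip [599.8  36.8 183.7] tilt 0.402
brass 1906 [319. 101.]
brass 1892 [261.  25.]
brass 1820 [380.  24.]
brass 1574 [267. 164.]
brass 1546 [371. 166.]
brass 149 [454. 118.]
```

>>> arm_command:
  commands:
    - [-1, 0, 0, 0, 0.001, -0.01, 0]
    - [-1, 0, 0, 0.01, 0.002, -0.022, 0]
    - [-1, 0, 0, 0.01, 0.0035, -0.034, 0]
    - [-1, 0, 0, 0.01, 0.005, -0.047, 0]
    - [-1, 0, 0, 0.01, 0.006, -0.06, 0]
    - [-1, 0, 0, 0.01, 0.0075, -0.073, 0]
    - [-1, 0, 0, 0.01, 0.009, -0.085, 0]
    - [-1, 0, 0, 0.01, 0.009, -0.09, 0]

```text
t: 21.37
tool_pos: [734.4, 42.2, 246.5]
orientation: [0.438, -0.045, 0.898, 0.011]
ft_force: [0.2, 0.4, -1.9]
width: 17.3
gripper_force: 59.6
```

>>> arm_command:
  commands:
    - [-1, 0, 0, 0, 0, 0, 0]
    - [-1, 0, 0, 0, 0, 0, 0]
    - [-1, 0, 0, 0, 0, 0, 0]
    - [-1, 0, 0, 0, 0, 0, 0]
    - [-1, 0, 0, 0, 0, 0, 0]
    - [-1, 0, 0, 0, 0, 0, 0]
    - [-1, 0, 0, 0, 0, 0, 0]
    - [-1, 0, 0, 0, 0, 0, 0]

```text
t: 22.03
tool_pos: [736.2, 43.0, 248.4]
orientation: [0.439, -0.045, 0.897, 0.013]
ft_force: [-0.4, 0.2, -1.8]
width: 17.2
gripper_force: 59.6
```

```bash
python3 tr.py
```

```text
t 22.0333 p [736.2  43.  248.4] yaw -173.53 tz [ 0.787  0.062 -0.614] q [ 0.59  0.33 -0.82  1.93  1.38  0.24  0.34] f [-0.4  0.2 -1.8] w 17.2 59.6
lip [649.3  33.  128.9] tilt 0.91
```

View pics/w7.png

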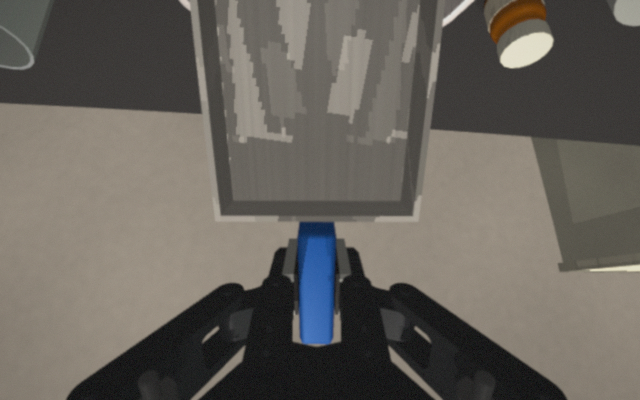

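The tray is empty (collars gone from view), tilted 0.91 with the lip over the chamber. I'll reverse back to level and check that the collars are in the chamber.

>>> arm_command:
  commands:
    - [-1, 0, 0, 0.04, -0.001, 0.012, 0]
    - [-1, 0, 0, 0.08, -0.002, 0.025, 0]
    - [-1, 0, 0, 0.1, -0.004, 0.038, 0]
    - [-1, 0, 0, 0.1, -0.005, 0.051, 0]
    - [-1, 0, 0, 0.1, -0.006, 0.064, 0]
    - [-1, 0, 0, 0.1, -0.0075, 0.077, 0]
    - [-1, 0, 0, 0.1, -0.009, 0.09, 0]
    - [-1, 0, 0, 0.1, -0.009, 0.09, 0]

```text
t: 22.75
tool_pos: [739.7, 42.9, 273.9]
orientation: [0.17, -0.05, 0.984, 0.001]
ft_force: [1.1, -0.3, -1.7]
width: 16.8
gripper_force: 59.5
```

>>> arm_command:
  commands:
    - [-1, -0.02, 0, 0, -0.001, 0.01, 0]
    - [-1, -0.06, 0, 0, -0.002, 0.02, 0]
    - [-1, -0.1, 0, 0, -0.003, 0.03, 0]
    - [-1, -0.14, 0, 0, -0.004, 0.04, 0]
    - [-1, -0.18, 0, 0, -0.005, 0.05, 0]
    - [-1, -0.216, 0, 0, -0.006, 0.06, 0]
    - [-1, -0.216, 0.032, 0, -0.0065, 0.064, 0]
    - [-1, -0.216, 0.032, 0, -0.0065, 0.064, 0]

```text
t: 23.42
tool_pos: [682.6, 53.2, 271.9]
orientation: [-0.031, -0.055, 0.998, -0.009]
ft_force: [-0.4, 0.7, -1.0]
width: 17.1
gripper_force: 59.5
```

>>> arm_command:
  commands:
    - [-1, -0.04, 0.08, 0, 0, 0, 0]
    - [-1, -0.09, 0.18, 0, 0, 0, 0]
    - [-1, -0.14, 0.28, 0, 0, 0, 0]
    - [-1, -0.19, 0.38, 0, 0, 0, 0]
    - [-1, -0.24, 0.48, 0, 0, 0, 0]
    - [-1, -0.29, 0.57, 0, 0, 0, 0]
    - [-1, -0.33, 0.65, 0, 0, 0, 0]
    - [-1, -0.36, 0.72, 0, 0, 0, 0]

```text
t: 24.08
tool_pos: [590.6, 232.6, 273.6]
orientation: [-0.029, -0.055, 0.998, -0.01]
ft_force: [0.4, -0.6, -1.5]
width: 17.0
gripper_force: 59.5
```

>>> arm_command:
  commands:
    - [-1, -0.04, 0.08, 0, 0, 0, 0]
    - [-1, -0.08, 0.16, 0, 0, 0, 0]
    - [-1, -0.12, 0.24, 0, 0, 0, 0]
    - [-1, -0.16, 0.31, 0, 0, 0, 0]
    - [-1, -0.19, 0.37, 0, 0, 0, 0]
    - [-1, -0.21, 0.4, 0, 0, 0, 0]
    - [-1, -0.21, 0.4, 0, 0, 0, 0]
    - [-1, -0.21, 0.4, 0, 0, 0, 0]

```text
t: 24.75
tool_pos: [539.9, 330.3, 273.4]
orientation: [-0.03, -0.054, 0.998, -0.011]
ft_force: [-0.0, 0.0, -1.9]
width: 17.4
gripper_force: 59.5
```

```bash
python3 - <<'E'
from m import *
st();a,s=snap('scene','scene2');b,s=snap('side','side2')
st()
o=np.vstack([cv2.resize(a[120:320,250:450],(400,400)),np.zeros((0,400,3),np.uint8)]);p=cv2.resize(b[150:350,180:380],(400,400))
cv2.imwrite('pics/c2.png',np.hstack([o,p])[:,:,::-1])
for n,im in [('scene',a),('side',b)]:
    for ar,c,l in blobs(mask(im,(45,120,60),(80,255,255)),15): print(n,'green',ar,c,onz(c,10,n)[0])
E
```

```text
t 24.75 p [539.9 330.3 273.4] yaw -173.8 tz [-0.059 -0.025 -0.998] q [-0.08  0.7  -1.01  1.07  0.55  1.69  0.76] f [-0.   0.  -1.9] w 17.4 59.5
t 24.85 p [541.1 329.  273.1] yaw -173.99 tz [-0.059 -0.025 -0.998] q [-0.08  0.7  -1.01  1.07  0.55  1.69  0.76] f [ 0.   0.3 -2. ] w 17.0 59.5
scene green 776 [  9.00257732 177.89561856] [-435.1149771  -677.82545297   10.        ]
scene green 74 [290.64864865 236.86486486] [ 449.4072962  -119.47783209   10.        ]
side green 100 [362.62 222.02] [ 450.06613221 -118.83684934   10.        ]
```

View pics/c2.png

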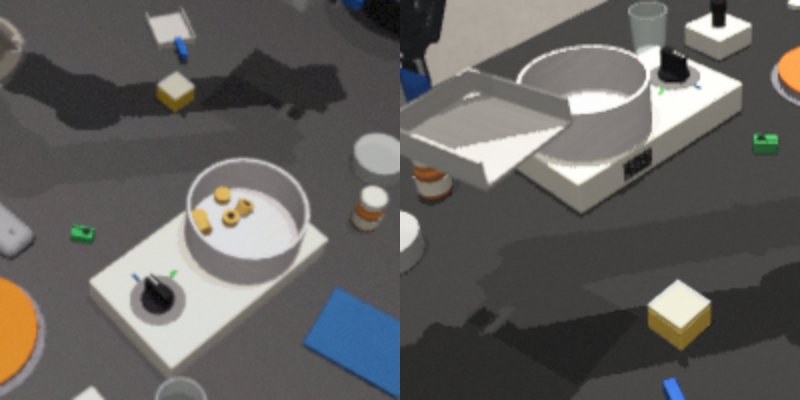

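Collars are visible inside the chamber and the clamp has not moved. The tool is off level by 0.06 rad, so I'll correct that and set the tray down where it was.

>>> arm_command:
  commands:
    - [-1, -0.005, 0.02, -0.06, 0.004, -0.0094, 0]
    - [-1, -0.01, 0.034, -0.15, 0.004, -0.0094, 0]
    - [-1, -0.01, 0.034, -0.26, 0.004, -0.0094, 0]
    - [-1, -0.01, 0.034, -0.38, 0.004, -0.0094, 0]
    - [-1, -0.01, 0.034, -0.5, 0.004, -0.0094, 0]
    - [-1, -0.01, 0.034, -0.6, 0.004, -0.0094, 0]
    - [-1, -0.01, 0.034, -0.69, 0.004, -0.0094, 0]
    - [-1, -0.01, 0.034, -0.76, 0.004, -0.0094, 0]

```text
t: 25.52
tool_pos: [538.0, 336.5, 80.5]
orientation: [-0.002, -0.053, 0.999, -0.001]
ft_force: [0.1, -0.2, -2.0]
width: 17.5
gripper_force: 59.5
```

>>> arm_command:
  commands:
    - [-1, 0, 0, -0.05, 0, 0, 0]
    - [-1, 0, 0, -0.1, 0, 0, 0]
    - [-1, 0, 0, -0.14, 0, 0, 0]
    - [-1, 0, 0, -0.16, 0, 0, 0]
    - [-1, 0, 0, -0.16, 0, 0, 0]
    - [-1, 0, 0, -0.16, 0, 0, 0]
    - [-1, 0, 0, -0.16, 0, 0, 0]
    - [-1, 0, 0, -0.16, 0, 0, 0]

```text
t: 26.18
tool_pos: [537.6, 340.2, 44.4]
orientation: [0.0, -0.054, 0.999, 0.001]
ft_force: [0.9, 0.3, -1.7]
width: 17.0
gripper_force: 59.5
```

```bash
python3 -c "
from m import *
st()
im=cv2.imread('pics/scene2.png')[:,:,::-1]
for a,c,l in blobs(mask(im,(12,110,90),(28,255,255),(343,205,400,260)),5): print(a,c,onz(c,62,'scene')[0])
"
```

```text
t 26.1833 p [537.6 340.2  44.4] yaw -173.76 tz [-0.     0.003 -1.   ] q [-0.04  0.84 -0.93  1.47  0.69  1.18  0.61] f [ 0.9  0.3 -1.7] w 17.0 59.5
91 [368.36263736 226.02197802] [611.14667023  54.14871077  62.        ]
64 [350.421875 230.0625  ] [583.0862687    4.35202488  62.        ]
48 [360.72916667 217.29166667] [573.21835957  61.77205958  62.        ]
```

>>> arm_command:
  commands:
    - [-1, 0, -0.008, -0.04, 0, 0, 0]
    - [-1, 0, -0.008, -0.08, 0, 0, 0]
    - [-1, 0, -0.008, -0.11, 0, 0, 0]
    - [-1, 0, -0.008, -0.125, 0, 0, 0]
    - [-1, 0, -0.008, -0.133, 0, 0, 0]
    - [-1, 0, -0.008, -0.135, 0, 0, 0]
    - [-1, 0, -0.008, -0.135, 0, 0, 0]
    - [-1, 0, -0.008, -0.135, 0, 0, 0]

```text
t: 26.85
tool_pos: [536.4, 336.2, 10.4]
orientation: [-0.002, -0.054, 0.999, -0.001]
ft_force: [-2.7, -4.3, 7.9]
width: 17.3
gripper_force: 61.0
```

>>> arm_command:
  commands:
    - [-0.6, 0, 0, 0, 0, 0, 0]
    - [0, 0, 0, 0, 0, 0, 0]
    - [1, 0, 0, 0, 0, 0, 0]
    - [1, 0, 0, 0, 0, 0, 0]
    - [1, 0, 0, 0, 0, 0, 0]
    - [1, 0, 0, 0.1, 0, 0, 0]
    - [1, 0, 0, 0.22, 0, 0, 0]
    - [1, 0, 0, 0.36, 0, 0, 0]

```text
t: 27.52
tool_pos: [536.0, 336.5, 98.4]
orientation: [-0.003, -0.055, 0.999, -0.0]
ft_force: [0.3, -0.7, -0.4]
width: 85.7
gripper_force: 0.0
```

>>> arm_command:
  commands:
    - [1, 0, 0, 0.16, 0, 0, 0]
    - [1, 0, 0, 0.32, 0, 0, 0]
    - [1, 0, 0, 0.48, 0, 0, 0]
    - [1, 0, 0, 0.6, 0, 0, 0]
    - [1, 0, -0.1, 0.64, 0, 0, 0]
    - [1, 0, -0.25, 0.64, 0, 0, 0]
    - [1, 0, -0.4, 0.64, 0, 0, 0]
    - [1, 0, -0.5, 0.64, 0, 0, 0]

```text
t: 28.18
tool_pos: [537.9, 208.9, 259.5]
orientation: [-0.0, -0.053, 0.999, -0.001]
ft_force: [1.7, -0.0, 0.1]
width: 85.9
gripper_force: 0.0
```

```bash
python3 - <<'E'
from m import *
st();a,s=snap('side','side3');b,s=snap('scene','scene3')
cv2.imwrite('pics/c3.png',np.hstack([cv2.resize(a[150:400,120:370],(400,400)),cv2.resize(b[120:270,290:440],(400,400))])[:,:,::-1])
for n,im in [('scene',b),('side',a)]:
    for ar,c,l in blobs(mask(im,(105,150,80),(125,255,255)),100): print(n,'blue',ar,c,onz(c,27,n)[0])
    for ar,c,l in blobs(mask(im,(45,120,60),(80,255,255)),15): print(n,'green',ar,c,onz(c,10,n)[0])
E
```

```text
t 28.1833 p [537.9 208.9 259.5] yaw -173.92 tz [-0.001 -0.001 -1.   ] q [ 0.27  0.56 -1.08  1.35  0.49  1.51  0.9 ] f [ 1.7 -0.   0.1] w 85.9 0.0
scene blue 1760 [432.58465909 290.98011364] [872.8547809   37.86575846  27.        ]
scene blue 233 [138.05579399  53.42918455] [-774.44613011   39.41310723   27.        ]
scene blue 125 [406.384 173.04 ] [543.58266941 338.01283314  27.        ]
scene green 778 [  9.03856041 177.98071979] [-434.59700389 -677.8712134    10.        ]
scene green 75 [290.85333333 236.94666667] [ 450.07452338 -119.22498713   10.        ]
side blue 820 [217.89146341 199.65487805] [846.74696034  72.41296128  27.        ]
side blue 300 [205.85333333 298.02666667] [547.80198202 336.42187968  27.        ]
side blue 186 [318.51612903 350.72043011] [278.39142417 284.90321712  27.        ]
side blue 101 [481.61386139  70.93069307] [  755.24114343 -2030.74342017    27.        ]
side green 102 [362.68627451 221.92156863] [ 450.17904115 -119.34060468   10.        ]
```

View pics/c3.png

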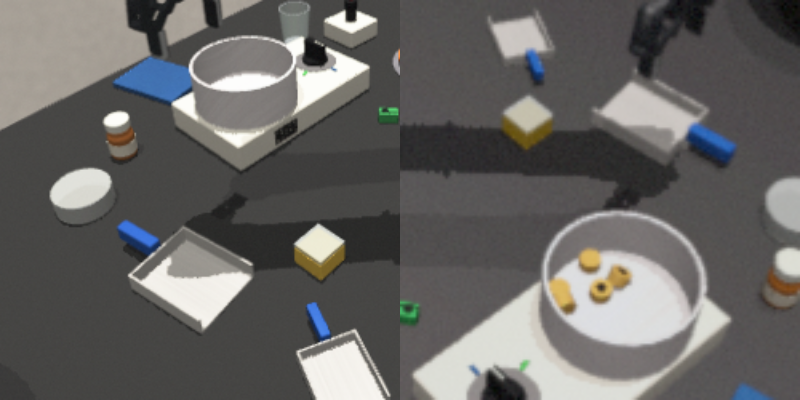

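The tray is flat and empty back in place, and nothing else has moved. Next, the clamp at (450,-119).

>>> arm_command:
  commands:
    - [1, -0.05, -0.15, 0, 0, 0, 0.02]
    - [1, -0.1, -0.3, 0, 0, 0, 0.04]
    - [1, -0.15, -0.45, 0, 0, 0, 0.06]
    - [1, -0.2, -0.6, 0, 0, 0, 0.08]
    - [1, -0.25, -0.75, 0, 0, 0, 0.08]
    - [1, -0.3, -0.9, 0, 0, 0, 0.08]
    - [1, -0.35, -1, 0, 0, 0, 0.08]
    - [1, -0.35, -1, -0.1, 0, 0, 0.08]

```text
t: 28.95
tool_pos: [451.0, -47.2, 237.0]
orientation: [0.001, -0.293, 0.956, -0.004]
ft_force: [1.1, -0.8, -0.4]
width: 85.6
gripper_force: 0.0
```

>>> arm_command:
  commands:
    - [1, 0, -0.15, -0.05, 0, 0, 0]
    - [1, 0, -0.28, -0.1, 0, 0, 0]
    - [1, 0, -0.32, -0.15, 0, 0, 0]
    - [1, 0, -0.32, -0.15, 0, 0, 0]
    - [1, 0, -0.32, -0.15, 0, 0, 0]
    - [1, 0, -0.32, -0.15, 0, 0, 0]
    - [1, 0, -0.32, -0.15, 0, 0, 0]
    - [1, 0, -0.32, -0.15, 0, 0, 0]

```text
t: 29.62
tool_pos: [450.4, -115.5, 198.0]
orientation: [-0.0, -0.303, 0.953, 0.0]
ft_force: [-0.2, -0.2, 0.2]
width: 85.0
gripper_force: 0.0
```

```bash
python3 - <<'E'
from m import *
st();im,s=snap('wrist','w8')
for a,c,l in blobs(mask(im,(45,80,30),(85,255,255)),60):
    P=onz(np.argwhere(l)[:,::-1],20,'wrist',s)[:,:2];print('green',a,c,cv2.minAreaRect(P.astype(np.float32)),onz(c,17,'wrist',s))
cv2.imwrite('pics/w8c.png',cv2.resize(im[:,:,::-1],(480,300)))
E
```

```text
t 29.6167 p [ 450.4 -115.5  198. ] yaw -144.76 tz [-0.  0. -1.] q [ 1.15  0.37 -1.18  1.76  0.35  1.26  2.07] f [-0.2 -0.2  0.2] w 85.0 0.0
green 519 [313.77649326 169.43545279] ((449.7953796386719, -118.80001068115234), (37.280181884765625, 21.063152313232422), 34.464351654052734) [[ 449.27626859 -119.57487493   17.        ]]
```

View pics/w8c.png

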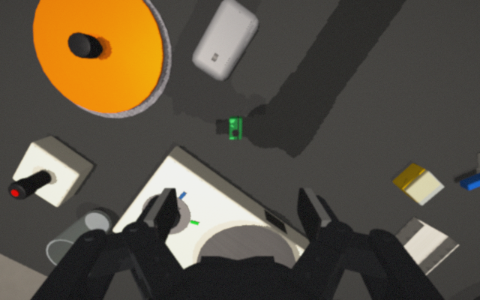

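The clamp is at (449.6,-119.2) with a yaw of 34.6°, and the tool is aligned with it. Descending and gripping.

>>> arm_command:
  commands:
    - [1, -0.003, -0.015, -0.1, 0, 0, 0]
    - [1, -0.003, -0.015, -0.22, 0, 0, 0]
    - [1, -0.003, -0.015, -0.34, 0, 0, 0]
    - [1, -0.003, -0.015, -0.46, 0, 0, 0]
    - [1, -0.003, -0.015, -0.56, 0, 0, 0]
    - [1, -0.003, -0.015, -0.64, 0, 0, 0]
    - [1, -0.003, -0.015, -0.69, 0, 0, 0]
    - [1, -0.003, -0.015, -0.71, 0, 0, 0]

```text
t: 30.33
tool_pos: [448.0, -120.6, 18.2]
orientation: [-0.002, -0.301, 0.953, 0.001]
ft_force: [0.2, -0.9, -0.0]
width: 85.6
gripper_force: 0.0
```

>>> arm_command:
  commands:
    - [1, 0, 0, -0.02, 0, 0, 0]
    - [1, 0, 0, -0.04, 0, 0, 0]
    - [1, 0, 0, -0.055, 0, 0, 0]
    - [1, 0, 0, -0.064, 0, 0, 0]
    - [0.2, 0, 0, -0.066, 0, 0, 0]
    - [-0.3, 0, 0, -0.066, 0, 0, 0]
    - [-1, 0, 0, -0.066, 0, 0, 0]
    - [-1, 0, 0, -0.066, 0, 0, 0]

```text
t: 31.0
tool_pos: [449.1, -121.3, 3.3]
orientation: [-0.001, -0.301, 0.954, 0.0]
ft_force: [0.6, -0.6, -0.5]
width: 38.8
gripper_force: 0.0
```

>>> arm_command:
  commands:
    - [-1, 0, 0, 0, 0, 0, 0]
    - [-1, 0, 0, 0, 0, 0, 0]
    - [-1, 0, 0, 0, 0, 0, 0]
    - [-1, 0, 0, 0.05, 0, 0, 0]
    - [-1, 0, 0, 0.15, 0, 0, 0]
    - [-1, 0, 0, 0.27, 0, 0, 0]
    - [-1, 0, 0, 0.4, 0, 0, 0]
    - [-1, 0, 0, 0.5, 0, 0, 0]

```text
t: 31.67
tool_pos: [449.3, -120.7, 130.7]
orientation: [-0.0, -0.301, 0.953, 0.0]
ft_force: [0.3, -0.5, -0.5]
width: 18.9
gripper_force: 60.1
```

```bash
python3 -c "
from m import *
st()"
```

```text
t 31.6667 p [ 449.3 -120.7  130.7] yaw -144.91 tz [-0.001  0.    -1.   ] q [ 1.1   0.44 -1.12  1.86  0.44  1.12  2.  ] f [ 0.3 -0.5 -0.5] w 18.9 60.1
```

>>> arm_command:
  commands:
    - [-1, 0, 0, 0.12, 0, 0, 0]
    - [-1, 0.1, 0.08, 0.26, 0, 0, 0]
    - [-1, 0.22, 0.17, 0.28, 0, 0, 0]
    - [-1, 0.34, 0.26, 0.28, 0, 0, 0]
    - [-1, 0.46, 0.35, 0.28, 0, 0, 0]
    - [-1, 0.58, 0.44, 0.28, 0, 0, 0]
    - [-1, 0.7, 0.53, 0.28, 0, 0, 0]
    - [-1, 0.804, 0.604, 0.28, 0, 0, 0]

```text
t: 32.33
tool_pos: [650.9, 32.1, 198.3]
orientation: [-0.001, -0.302, 0.953, 0.001]
ft_force: [0.0, -0.2, -0.4]
width: 18.8
gripper_force: 60.1
```

>>> arm_command:
  commands:
    - [-1, 0, 0, 0, 0, 0, 0]
    - [-1, 0, 0, 0, 0, 0, 0]
    - [-1, 0, 0, -0.1, 0, 0, 0]
    - [-1, 0, 0, -0.2, 0, 0, 0]
    - [-1, 0, 0, -0.3, 0, 0, 0]
    - [-1, 0, 0, -0.38, 0, 0, 0]
    - [-1, 0, 0, -0.416, 0, 0, 0]
    - [-1, 0, 0, -0.416, 0, 0, 0]

```text
t: 33.0
tool_pos: [647.6, 27.2, 91.9]
orientation: [-0.004, -0.3, 0.954, 0.0]
ft_force: [-0.7, -0.2, -0.4]
width: 18.7
gripper_force: 60.1
```

>>> arm_command:
  commands:
    - [-0.4, 0, 0, 0, 0, 0, 0]
    - [-0.1, 0, 0, 0, 0, 0, 0]
    - [0.3, 0, 0, 0, 0, 0, 0]
    - [0.3, 0, 0, 0, 0, 0, 0]
    - [0.3, 0, 0, 0.15, 0, 0, 0]
    - [0.3, 0, 0, 0.3, 0, 0, 0]
    - [0.3, 0, 0, 0.45, 0, 0, 0]
    - [1, 0, 0, 0.6, 0, 0, 0]

```text
t: 33.67
tool_pos: [649.7, 30.1, 246.6]
orientation: [-0.0, -0.301, 0.954, 0.001]
ft_force: [0.9, -0.2, 0.7]
width: 65.8
gripper_force: 0.0
```

```bash
python3 - <<'E'
from m import *
st();snap('wrist','tmp');im,s=snap('wrist','w9');b,_=snap('scene','scene4');a,_=snap('side','side4')
for n,i in [('scene',b),('side',a)]:
    for ar,c,l in blobs(mask(i,(45,120,60),(80,255,255)),15): print(n,'green',ar,c,onz(c,10,n)[0])
w=im.copy()
cv2.imwrite('pics/w9c.png',np.hstack([cv2.resize(w[:,:,::-1],(480,300)),cv2.resize(b[190:270,330:410,::-1],(300,300))]))
E
```

```text
t 33.6667 p [649.7  30.1 246.6] yaw -144.93 tz [-0.001  0.001 -1.   ] q [ 0.43  0.69 -0.98  1.14  0.56  1.57  1.76] f [ 0.9 -0.2  0.7] w 65.8 0.0
scene green 779 [  9.06418485 177.9550706 ] [-434.65435553 -677.75721263   10.        ]
scene green 58 [372.98275862 238.55172414] [632.83125511  59.61914468  10.        ]
side green 35 [271.51428571 202.62857143] [724.85011383 -33.40266282  10.        ]
```

View pics/w9c.png

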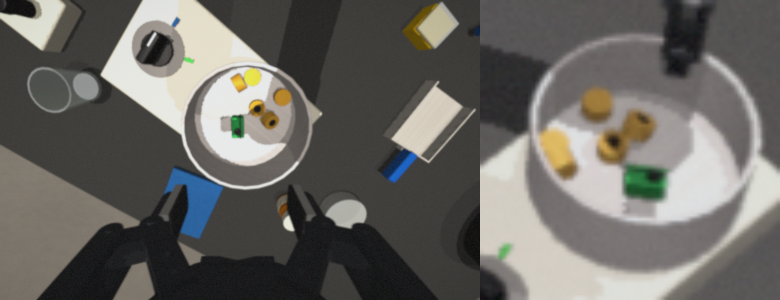

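All five collars (wrist crop (237,82), (253,77), (283,97), (257,107), (269,119)) and the clamp (237,126) are in the chamber, no green is left on the bench, and the knob is at blue. I'll fit the rim centre and find the lid.

```bash
python3 - <<'E'
from m import *
im=cv2.imread('pics/w9.png');s=bot.observe()
g=cv2.GaussianBlur(cv2.cvtColor(im,cv2.COLOR_BGR2GRAY),(3,3),0).astype(np.float32)
for n,s,g in [('wrist',s,g),('scene',None,cv2.cvtColor(cv2.imread('pics/scene4.png'),cv2.COLOR_BGR2GRAY).astype(np.float32))]:
    c=np.array([639.,37.]);rs=np.arange(74,100,.5)
    for it in range(3):
        Q=[]
        for t in np.linspace(0,2*np.pi,90,endpoint=False):
            P=np.c_[c[0]+rs*np.cos(t),c[1]+rs*np.sin(t),np.full(len(rs),125.)]
            p=proj(P,n,s).astype(np.float32);v=cv2.remap(g,p[:,:1],p[:,1:],1).ravel()
            k=v.argmax()
            if 4<k<len(rs)-5 and v[k]-np.median(v)>25: Q.append(P[k,:2])
        Q=np.array(Q);cc,r=circ(Q);res=abs(np.linalg.norm(Q-cc,axis=1)-r);cc,r=circ(Q[res<np.median(res)*2.5]);c=cc
    print(n,len(Q),c,r,np.median(res))
im,_=None,None
b=cv2.imread('pics/scene4.png')[:,:,::-1]
a,cc,l=blobs(mask(b,(4,170,100),(18,255,255)),1000)[0]
h=cv2.convexHull(np.argwhere(l)[:,::-1].astype(np.int32)).reshape(-1,2);print('lid',circ(onz(h,21,'scene')[:,:2]))
E
```

```text
wrist 64 [633.81640086  33.31213559] 82.04483126527637 0.29673261352687064
scene 62 [638.14463663  35.98069349] 84.68303604265029 0.8889348973414073
lid (array([ 467.11107159, -344.56526347]), np.float64(90.66926402535309))
```

>>> arm_command:
  commands:
    - [1, -0.05, -0.1, 0, 0, 0, -0.019]
    - [1, -0.11, -0.24, 0, 0, 0, -0.038]
    - [1, -0.18, -0.38, 0, 0, 0, -0.057]
    - [1, -0.25, -0.52, 0, 0, 0, -0.076]
    - [1, -0.32, -0.66, 0, 0, 0, -0.095]
    - [1, -0.38, -0.8, 0, 0, 0, -0.11]
    - [1, -0.42, -0.9, 0, 0, 0, -0.11]
    - [1, -0.46, -0.98, 0, 0, 0, -0.11]

```text
t: 34.53
tool_pos: [532.3, -219.3, 242.1]
orientation: [-0.003, 0.042, 0.999, 0.0]
ft_force: [0.4, -0.4, -0.0]
width: 85.3
gripper_force: 0.0
```

>>> arm_command:
  commands:
    - [1, -0.06, -0.12, 0, 0, 0, 0]
    - [1, -0.13, -0.26, -0.05, 0, 0, 0]
    - [1, -0.2, -0.38, -0.12, 0, 0, 0]
    - [1, -0.25, -0.48, -0.16, 0, 0, 0]
    - [1, -0.272, -0.518, -0.16, 0, 0, 0]
    - [1, -0.272, -0.518, -0.16, 0, 0, 0]
    - [1, -0.272, -0.518, -0.16, 0, 0, 0]
    - [1, -0.272, -0.518, -0.16, 0, 0, 0]

```text
t: 35.2
tool_pos: [468.7, -341.8, 204.7]
orientation: [0.0, 0.038, 0.999, 0.002]
ft_force: [1.0, -0.3, -0.4]
width: 85.3
gripper_force: 0.0
```

```bash
python3 -c "
from m import *
st()"
```

```text
t 35.2 p [ 468.7 -341.8  204.7] yaw 175.67 tz [ 0.001  0.003 -1.   ] q [ 1.17  0.52 -0.86  1.44  0.4   1.36  1.79] f [ 1.  -0.3 -0.4] w 85.3 0.0
```

>>> arm_command:
  commands:
    - [1, 0, 0, -0.1, 0, 0, 0]
    - [1, 0, 0, -0.22, 0, 0, 0]
    - [1, 0, 0, -0.34, 0, 0, 0]
    - [1, 0, 0, -0.46, 0, 0, 0]
    - [1, 0, 0, -0.56, 0, 0, 0]
    - [1, 0, 0, -0.64, 0, 0, 0]
    - [1, 0, 0, -0.68, 0, 0, 0]
    - [1, 0, 0, -0.69, 0, 0, 0]

```text
t: 35.87
tool_pos: [467.2, -342.0, 30.2]
orientation: [-0.002, 0.038, 0.999, 0.002]
ft_force: [0.3, 0.9, -0.7]
width: 85.4
gripper_force: 0.0
```

>>> arm_command:
  commands:
    - [0.6, 0, 0, 0, 0, 0, 0]
    - [0.2, 0, 0, 0, 0, 0, 0]
    - [-0.1, 0, 0, 0, 0, 0, 0]
    - [-0.4, 0, 0, 0, 0, 0, 0]
    - [-1, 0, 0, 0, 0, 0, 0]
    - [-1, 0, 0, 0, 0, 0, 0]
    - [-1, 0, 0, 0, 0, 0, 0]
    - [-1, 0, 0, 0, 0, 0, 0]

```text
t: 36.53
tool_pos: [467.9, -345.3, 33.0]
orientation: [0.0, 0.04, 0.999, 0.0]
ft_force: [0.2, 0.8, 5.8]
width: 28.9
gripper_force: 59.5
```

```bash
python3 -c "
from m import *
st()"
```

```text
t 36.5333 p [ 467.9 -345.3   33. ] yaw 175.42 tz [ 0.001  0.    -1.   ] q [ 1.12  0.69 -0.76  1.65  0.54  1.03  1.68] f [0.2 0.8 5.8] w 28.9 59.5
```

>>> arm_command:
  commands:
    - [-1, 0, 0, 0.05, 0, 0, 0]
    - [-1, 0, 0, 0.15, 0, 0, 0]
    - [-1, 0, 0, 0.27, 0, 0, 0]
    - [-1, 0, 0, 0.4, 0, 0, 0]
    - [-1, 0, 0, 0.53, 0, 0, 0]
    - [-1, 0, 0, 0.66, 0, 0, 0]
    - [-1, 0, 0, 0.77, 0, 0, 0]
    - [-1, 0, 0, 0.84, 0, 0, 0]

```text
t: 37.2
tool_pos: [467.6, -344.8, 245.3]
orientation: [0.001, 0.04, 0.999, -0.0]
ft_force: [0.9, -0.8, -1.6]
width: 28.3
gripper_force: 59.4
```

>>> arm_command:
  commands:
    - [-1, 0.03, 0.06, 0, 0, 0, 0]
    - [-1, 0.07, 0.15, 0, 0, 0, 0]
    - [-1, 0.11, 0.25, 0, 0, 0, 0]
    - [-1, 0.16, 0.36, 0, 0, 0, 0]
    - [-1, 0.21, 0.47, 0, 0, 0, 0]
    - [-1, 0.26, 0.58, 0, 0, 0, 0]
    - [-1, 0.31, 0.69, 0, 0, 0, 0]
    - [-1, 0.36, 0.8, 0, 0, 0, 0]

```text
t: 37.87
tool_pos: [556.5, -143.5, 241.5]
orientation: [-0.001, 0.04, 0.999, 0.001]
ft_force: [-0.4, 0.6, -3.1]
width: 27.8
gripper_force: 59.5
```

>>> arm_command:
  commands:
    - [-1, 0.05, 0.11, 0, 0, 0, 0]
    - [-1, 0.1, 0.22, 0, 0, 0, 0]
    - [-1, 0.15, 0.33, 0, 0, 0, 0]
    - [-1, 0.2, 0.44, 0, 0, 0, 0]
    - [-1, 0.25, 0.55, 0, 0, 0, 0]
    - [-1, 0.29, 0.64, 0, 0, 0, 0]
    - [-1, 0.32, 0.7, 0, 0, 0, 0]
    - [-1, 0.327, 0.724, 0, 0, 0, 0]

```text
t: 38.53
tool_pos: [638.3, 40.7, 241.2]
orientation: [-0.001, 0.037, 0.999, 0.002]
ft_force: [0.3, 1.3, -1.6]
width: 28.3
gripper_force: 59.6
```

>>> arm_command:
  commands:
    - [-1, 0, 0, 0, 0, 0, 0]
    - [-1, 0, 0, 0, 0, 0, 0]
    - [-1, 0, 0, -0.08, 0, 0, 0]
    - [-1, 0, 0, -0.16, 0, 0, 0]
    - [-1, 0, 0, -0.24, 0, 0, 0]
    - [-1, 0, 0, -0.29, 0, 0, 0]
    - [-1, 0, 0, -0.3, 0, 0, 0]
    - [-1, 0, 0, -0.3, 0, 0, 0]

```text
t: 39.2
tool_pos: [638.0, 34.3, 165.6]
orientation: [-0.002, 0.041, 0.999, 0.0]
ft_force: [-0.3, -0.2, -1.3]
width: 28.2
gripper_force: 59.5
```

```bash
python3 - <<'E'
from m import *
st()
b,_=snap('scene','scene5')
a,cc,l=blobs(mask(b,(4,170,100),(18,255,255)),1000)[0]
s=st();h=cv2.convexHull(np.argwhere(l)[:,::-1].astype(np.int32)).reshape(-1,2);z=s['tool_pos'][2]-29.5+18
print('lid',z,circ(onz(h,z,'scene')[:,:2]))
E
```

```text
t 39.2 p [638.   34.3 165.6] yaw 175.31 tz [-0.004  0.001 -1.   ] q [ 0.41  0.68 -0.84  1.32  0.5   1.36  1.07] f [-0.3 -0.2 -1.3] w 28.2 59.5
t 39.25 p [638.8  35.1 167. ] yaw 175.34 tz [-0.001  0.001 -1.   ] q [ 0.41  0.68 -0.84  1.32  0.5   1.36  1.07] f [ 0.2 -0.7 -1.7] w 28.4 59.5
lid 155.52292789133537 (array([636.92745004,  30.75582039]), np.float64(90.91218625042433))
```

>>> arm_command:
  commands:
    - [-1, 0, 0.004, -0.015, 0, 0, 0]
    - [-1, 0, 0.004, -0.03, 0, 0, 0]
    - [-1, 0, 0.004, -0.045, 0, 0, 0]
    - [-1, 0, 0.004, -0.06, 0, 0, 0]
    - [-1, 0, 0.004, -0.072, 0, 0, 0]
    - [-1, 0, 0.004, -0.082, 0, 0, 0]
    - [-1, 0, 0.004, -0.086, 0, 0, 0]
    - [-1, 0, 0.004, -0.086, 0, 0, 0]

```text
t: 39.92
tool_pos: [638.6, 37.3, 145.1]
orientation: [-0.001, 0.04, 0.999, 0.001]
ft_force: [-1.2, 0.1, -0.6]
width: 28.3
gripper_force: 59.8
```

```bash
python3 -c "
from m import *
st()"
```

```text
t 39.9167 p [638.6  37.3 145.1] yaw 175.43 tz [-0.001  0.002 -1.   ] q [ 0.41  0.69 -0.84  1.35  0.51  1.32  1.05] f [-1.2  0.1 -0.6] w 28.3 59.8
```

Just touching. Release, rise and check.

>>> arm_command:
  commands:
    - [-1, 0, 0, -0.003, 0, 0, 0]
    - [-0.7, 0, 0, -0.003, 0, 0, 0]
    - [-0.4, 0, 0, -0.003, 0, 0, 0]
    - [0.2, 0, 0, -0.003, 0, 0, 0]
    - [1, 0, 0, -0.003, 0, 0, 0]
    - [1, 0, 0, -0.003, 0, 0, 0]
    - [1, 0, 0, 0.05, 0, 0, 0]
    - [1, 0, 0, 0.15, 0, 0, 0]

```text
t: 40.58
tool_pos: [636.6, 36.3, 179.1]
orientation: [-0.004, 0.04, 0.999, 0.0]
ft_force: [-0.2, 0.4, -0.0]
width: 84.9
gripper_force: 0.0
```

>>> arm_command:
  commands:
    - [1, 0, 0, 0.12, 0, 0, 0]
    - [1, 0, 0, 0.25, 0, 0, 0]
    - [1, 0, 0, 0.36, 0, 0, 0]
    - [1, 0, 0, 0.36, 0, 0, 0]
    - [1, 0, 0, 0.36, 0, 0, 0]
    - [1, 0, 0, 0.36, 0, 0, 0]
    - [1, 0, 0, 0.36, 0, 0, 0]
    - [1, 0, 0, 0.36, 0, 0, 0]

```text
t: 41.25
tool_pos: [637.9, 36.8, 270.6]
orientation: [-0.002, 0.04, 0.999, 0.0]
ft_force: [-1.3, -1.0, 0.3]
width: 85.4
gripper_force: 0.0
```

```bash
python3 - <<'E'
from m import *
st();im,s=snap('wrist','w10');b,_=snap('scene','scene6');a_,_=snap('side','side6')
for n,i,ss in [('wrist',im,s),('scene',b,None),('side',a_,None)]:
    a,c,l=blobs(mask(i,(4,150,60),(20,255,255)),300)[0];l=cv2.morphologyEx(l.astype(np.uint8),cv2.MORPH_CLOSE,np.ones((9,9)))
    h=cv2.convexHull(max(cv2.findContours(l,0,1)[0],key=len)).reshape(-1,2)
    print(n,circ(onz(h,133,n,ss)[:,:2]))
cv2.imwrite('pics/w10c.png',np.hstack([cv2.resize(im[:,:,::-1],(480,300)),cv2.resize(a_[150:270,200:320,::-1],(300,300))]))
E
```

```text
t 41.25 p [637.9  36.8 270.6] yaw 175.44 tz [-0.005  0.001 -1.   ] q [ 0.38  0.62 -0.87  1.13  0.46  1.58  1.11] f [-1.3 -1.   0.3] w 85.4 0.0
wrist (array([637.77239854,  38.67311733]), np.float64(91.30499007630452))
scene (array([   2.69730359, 1219.60150236]), np.float64(451.39607766811304))
side (array([636.26105437,  40.25689948]), np.float64(93.48872643055313))
```

View pics/w10c.png

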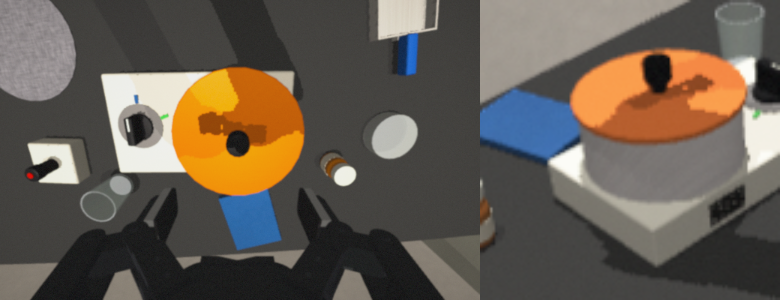

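The lid is seated (637.8,38.7), level, and the knob is still at blue. Now the knob.

>>> arm_command:
  commands:
    - [1, -0.01, -0.13, 0, 0, 0, 0]
    - [1, -0.02, -0.26, 0, 0, 0, 0]
    - [1, -0.03, -0.4, 0, 0, 0, 0]
    - [1, -0.047, -0.54, 0, 0, 0, 0]
    - [1, -0.047, -0.65, -0.05, 0, 0, 0]
    - [1, -0.047, -0.681, -0.15, 0, 0, 0]
    - [1, -0.047, -0.681, -0.25, 0, 0, 0]
    - [1, -0.047, -0.681, -0.3, 0, 0, 0]

```text
t: 42.07
tool_pos: [624.9, -135.3, 193.6]
orientation: [-0.003, 0.041, 0.999, 0.001]
ft_force: [-0.5, 0.3, -0.5]
width: 85.5
gripper_force: 0.0
```

>>> arm_command:
  commands:
    - [1, 0, 0, 0, 0, 0, 0]
    - [1, 0, 0, 0, 0, 0, 0]
    - [1, 0, 0, 0, 0, 0, 0]
    - [1, 0, 0, 0, 0, 0, 0]
    - [1, 0, 0, 0, 0, 0, 0]
    - [1, 0, 0, 0, 0, 0, 0]
    - [1, 0, 0, 0, 0, 0, 0]
    - [1, 0, 0, 0, 0, 0, 0]

```text
t: 42.73
tool_pos: [627.0, -132.9, 197.9]
orientation: [-0.0, 0.04, 0.999, 0.001]
ft_force: [-0.2, 0.7, -0.5]
width: 85.3
gripper_force: 0.0
```

```bash
python3 -c "
from m import *
st()"
```

```text
t 42.7333 p [ 627.  -132.9  197.9] yaw 175.44 tz [-0.001  0.002 -1.   ] q [ 0.67  0.66 -0.85  1.26  0.48  1.42  1.35] f [-0.2  0.7 -0.5] w 85.3 0.0
```

Descend 133 mm, grip, turn clockwise 69°.

>>> arm_command:
  commands:
    - [1, 0, 0, -0.08, 0, 0, 0]
    - [1, 0, 0, -0.17, 0, 0, 0]
    - [1, 0, 0, -0.27, 0, 0, 0]
    - [1, 0, 0, -0.36, 0, 0, 0]
    - [1, 0, 0, -0.44, 0, 0, 0]
    - [1, 0, 0, -0.5, 0, 0, 0]
    - [1, 0, 0, -0.525, 0, 0, 0]
    - [1, 0, 0, -0.53, 0, 0, 0]

```text
t: 43.4
tool_pos: [625.7, -133.1, 63.4]
orientation: [-0.002, 0.04, 0.999, 0.001]
ft_force: [-0.8, -0.4, 1.0]
width: 85.3
gripper_force: 0.0
```

>>> arm_command:
  commands:
    - [0.3, 0, 0, 0, 0, 0, 0]
    - [0, 0, 0, 0, 0, 0, 0]
    - [-0.3, 0, 0, 0, 0, 0, 0]
    - [-0.6, 0, 0, 0, 0, 0, 0]
    - [-1, 0, 0, 0, 0, 0, 0]
    - [-1, 0, 0, 0, 0, 0, 0]
    - [-1, 0, 0, 0, 0, 0, 0]
    - [-1, 0, 0, 0, 0, 0, 0]

```text
t: 44.07
tool_pos: [627.2, -133.4, 65.8]
orientation: [-0.0, 0.04, 0.999, 0.0]
ft_force: [-0.3, -1.4, 3.5]
width: 13.1
gripper_force: 59.9
```

>>> arm_command:
  commands:
    - [-1, 0, 0, 0, 0, 0, -0.018]
    - [-1, 0, 0, 0, 0, 0, -0.036]
    - [-1, 0, 0, 0, 0, 0, -0.054]
    - [-1, 0, 0, 0, 0, 0, -0.072]
    - [-1, 0, 0, 0, 0, 0, -0.09]
    - [-1, 0, 0, 0, 0, 0, -0.108]
    - [-1, 0, 0, 0, 0, 0, -0.126]
    - [-1, 0, 0, 0, 0, 0, -0.14]

```text
t: 44.73
tool_pos: [627.2, -133.3, 65.8]
orientation: [0.0, 0.464, 0.886, 0.001]
ft_force: [-0.8, -0.3, 3.1]
width: 12.9
gripper_force: 60.0
```

>>> arm_command:
  commands:
    - [-1, 0, 0, 0, 0, 0, -0.016]
    - [-1, 0, 0, 0, 0, 0, -0.032]
    - [-1, 0, 0, 0, 0, 0, -0.048]
    - [-1, 0, 0, 0, 0, 0, -0.051]
    - [-1, 0, 0, 0, 0, 0, -0.051]
    - [-1, 0, 0, 0, 0, 0, -0.051]
    - [-1, 0, 0, 0, 0, 0, -0.051]
    - [-1, 0, 0, 0, 0, 0, -0.051]

```text
t: 45.4
tool_pos: [627.2, -133.3, 65.8]
orientation: [0.0, 0.596, 0.803, 0.001]
ft_force: [-1.2, -0.8, 5.2]
width: 12.8
gripper_force: 60.3
```

```bash
python3 -c "
from m import *
st()"
```

```text
t 45.4 p [ 627.2 -133.3   65.8] yaw 106.81 tz [ 0.002  0.001 -1.   ] q [ 0.51  0.68 -0.53  1.44  0.36  1.11  0.22] f [-1.2 -0.8  5.2] w 12.8 60.3
```

Release, rise, then check the knob, lid and tray numerically.

>>> arm_command:
  commands:
    - [-0.4, 0, 0, 0, 0, 0, 0]
    - [0.2, 0, 0, 0, 0, 0, 0]
    - [1, 0, 0, 0, 0, 0, 0]
    - [1, 0, 0, 0, 0, 0, 0]
    - [1, 0, 0, 0, 0, 0, 0]
    - [1, 0, 0, 0.15, 0, 0, 0]
    - [1, 0, 0, 0.3, 0, 0, 0]
    - [1, 0, 0, 0.45, 0, 0, 0]

```text
t: 46.07
tool_pos: [626.1, -132.8, 177.9]
orientation: [-0.001, 0.597, 0.802, 0.001]
ft_force: [1.0, 0.1, -0.0]
width: 85.4
gripper_force: 0.0
```

>>> arm_command:
  commands:
    - [1, -0.1, 0, 0.1, 0, 0, 0]
    - [1, -0.2, 0, 0.2, 0, 0, 0]
    - [1, -0.3, 0, 0.3, 0, 0, 0]
    - [1, -0.4, 0, 0.4, 0, 0, 0]
    - [1, -0.4, 0, 0.4, 0, 0, 0]
    - [1, -0.4, 0, 0.4, 0, 0, 0]
    - [1, -0.4, 0, 0.4, 0, 0, 0]
    - [1, -0.4, 0, 0.4, 0, 0, 0]

```text
t: 46.73
tool_pos: [526.8, -132.9, 275.9]
orientation: [-0.001, 0.597, 0.802, 0.001]
ft_force: [-0.4, -0.5, 0.6]
width: 85.6
gripper_force: 0.0
```

```bash
python3 - <<'E'
from m import *
st();im,s=snap('wrist','w11');b,_=snap('side','side7')
# knob: white stripe on top, pointing from axis towards pointer
C=proj([[627,-133,91]],'wrist',s)[0].round().astype(int);print(C)
m=mask(im,(0,0,110),(180,70,255),(C[0]-22,C[1]-22,C[0]+22,C[1]+22))
for a,c,l in blobs(m,8):
    P=onz(np.argwhere(l)[:,::-1],91,'wrist',s)[:,:2]-[627,-133];v=cv2.fitLine(P.astype(np.float32),2,0,.01,.01).ravel()
    print(a,c,P.mean(0),np.degrees(np.arctan2(*P.mean(0)[::-1])),'line',np.degrees(np.arctan2(v[1],v[0])))
a,c,l=blobs(mask(b,(4,150,60),(20,255,255)),300)[0];h=cv2.convexHull(np.argwhere(l)[:,::-1].astype(np.int32)).reshape(-1,2);print('lid',circ(onz(h,133,'side')[:,:2]))
for ar,c,l in blobs(mask(b,(105,150,80),(125,255,255)),150): print('blue',ar,c)
E
```

```text
t 46.7333 p [ 526.8 -132.9  275.9] yaw 106.69 tz [-0.001  0.003 -1.   ] q [ 0.66  0.34 -0.61  1.43  0.19  1.44  0.35] f [-0.4 -0.5  0.6] w 85.6 0.0
[394 196]
918 [399.49782135 201.70915033] [ 9.64342531 -5.13114513] -28.01688041966693 line 61.871326
77 [395.53246753 186.97402597] [-2.17333442 11.45042865] 100.74711478390306 line -72.9609
14 [373.07142857 175.57142857] [-33.36751106  17.05629212] 152.92548763034705 line 82.800064
lid (array([636.16062603,  40.10329247]), np.float64(93.51163535803434))
blue 1213 [509.37757626  55.24154988]
blue 807 [217.64312268 199.61214374]
blue 297 [205.90572391 297.94949495]
blue 169 [318.72781065 350.50295858]
```

```bash
python3 -c "
from rig import bot
print(bot.hand_in())"
```

```text
the job is handed in; nothing more can be done
None
```

The job is done and handed in at about 47 s: the knob is at run, the lid is seated, all 5 collars and the one clamp block are in the chamber, and the tray is flat on the bench. `hand_in` returned no verdict, and I viewed 17 pictures, over the limit of 14.

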